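# Refit the regulator knob on the battery charger and wind it down to zero

## Robot

A 6-joint arm with a two-finger parallel gripper is mounted at the origin on the work surface. World frame = base frame: x ahead of the robot, y to its left, z up, the work surface at z = 0. Lengths are in m, angles in rad, forces in N, time in s.
With the tool pointing down it reaches from about 0.35 to 0.975 m from the base axis. Payload 4.9 kg.
Tool frame: the origin (TCP) lies on the centre line of the jaws, within the pads' length; the fingertips stand 11 mm ahead of it and the grasp point (between the pads) lies 8 mm behind it (manip.finger_overhang is the distance from the TCP to the fingertips, in m); y points along the fingers, z is the direction in which the jaws open and shut, and the axes are right-handed (so a half turn about y gives the same grasp; the last joint's range is limited). The gripper opens to 85 mm and grips with 20 to 120 N. Pads are 22 mm wide; open, the fingers measure 114 mm over their backs; the gripper's body (76 mm by 85 mm) begins 54 mm behind the grasp point. The pads swing forward as they close: fully open they stand 13 mm farther back than shut.
Start: joints at [-1.33, 0.053, 1.613, -0, 1.476, -0.119], TCP at [0.22, -0.585, 0.242] pointing down, gripper open.
Joint ranges: [-3.01, 3.01], [-1.01, 2.22], [0.06, 2.58], [-1.02, 4.17], [0.09, 2.62], [-3.14, 3.14]. Speed limits (rad/s): [2.57, 2.57, 3.14, 3.14, 3.14, 3.14].

## Interface

Orientations are given as a unit quaternion [w, x, y, z].
In Python, from plant import readout, cams, workorder, manip gives the robot as it stands.
- The arm moves only by the tool play_rows, never from a script. Its arguments are lists of equal length, an entry for each row: "slide": the shift along the tool's x, y, z in cm, a list of three; "yaw": the turn about the tool's y in degrees; "grip": the closure, from -1 (fully open) to 1 (shut), so that 0 is half open. In form: {"slide": [[x, y, z], ...], "yaw": [yaw, ...], "grip": [grip, ...]}. A call has 1 to 12 rows; each row shifts and turns the commanded pose from where the row before left it, along the tool's axes as they then stand; what a row does not reach is not made up. A row lasts 1/10 s, in which the tool goes at most 50 mm and 8.59 degrees, less where a joint would pass 70% of its speed; a pose out of reach is approached as far as the arm can. A call with a gripper value outside its range is refused whole. The fingers move at their own pace and stop on an object; the grip force is fixed at half the most. Time passes only in rows, so rows that do not move let the fingers close. It gives the time, the measured TCP pose, the force and the opening at its end, in the units of the state.
- readout.state(): the state, without advancing time (a new reading comes with each control period).
- cams.grab_frame(name): name is "scene" or "top" or "wrist"; returns a dict with "image" (400x640x3 uint8, red, green, blue), "mtx" (3x3 intrinsics, pixels), "R" (3x3) and "t" (3): a world point X has camera coordinates R X + t; the wrist camera has in their place "mount" (4x4, takes a point from camera to tool coordinates, whose origin is the TCP and whose axes are the tool frame's). Camera axes: x right, y down, z forward; pixel columns grow to the right and rows downward; lengths in m; the calibration is good to about 2 mm. A picture is of the moment at which its call begins: read the wrist's pose just before it. There is no depth.
- workorder.job_done(): hands the job in, once; it reports no verdict.
The state is a dict: "time": time; "joint_pos": joint angles; "joint_vel": joint speeds; "joint_efforts": joint torques, N m; "tool_pos": TCP position; "tool_rot": TCP orientation; "contact_force": force on the tool from outside, world axes, zero at the start; "ft_torque": the same for the moment, N m; "gripper_width": opening from 0.0 (shut) to 1.0 (fully open).
Only numpy, scipy, OpenCV 4.12 (cv2) and the standard library are available. Lean on these libraries where they do the work, as an engineer would, in place of code of your own. Each camera call takes 0.05 s, during which the arm holds its last target.

## Task

The pointer knob has come off the battery charger: take it from the white coaster and put it back on the charger's keyed regulator shaft, pressing only lightly while you turn it until it drops over the key, then seat it fully home on the washer. Then wind the charger down by turning the fitted knob anticlockwise until its pointer is at the zero mark, and let go of it. Leave the other things on the shelf where they are.

Things in the scene. Friction and masses are not known exactly. Their poses are not given: they have to be found in the camera images.
- knob_mid (a point): Loose black die-cast pointer knob, 63 to 120 g, standing upright on the coaster; point on its bore axis, 17 mm above the underside and 17 mm below the top. From above: two parallel flat sides 26 mm apart (grip here; they run 9 mm behind to 14 mm ahead of the axis), blunt tail 13 mm behind, beak to a tip 32 mm ahead. x: to the pointer's tip, y: across the flat sides, z: up.
- knob_bore (a point): Mouth of the knob's bore, centre of its underside; axes as knob_mid. Blind round bore, 12.9 mm across, 27 mm deep, with one keyway on the pointer's side (to +x), open at the underside: 5.2 mm wide, reaching 11.2 mm from the axis, 14 mm high. Keep the push on the unmatched key under about 8 N: more would bruise it.
- knob_nose (a point): Tip of the knob's pointer, 32 mm from the bore axis, 1 mm above the underside.
- shaft_top (a point): Centre of the upper end of the bare upright steel shaft on the charger's top panel, 135 mm above the shelf. Axes are the charger's, not the shaft's: x front to rear, y left, z up. Shaft 12 mm across, end bevelled 1 mm, 20 mm proud of the washer. When the knob is fully home knob_mid is 3 mm below this point; with the key not matched the knob stands on the key, 12 mm higher.
- washer (a point): Centre of the washer's upper face (24 mm across) at the shaft's foot; the knob's underside rests on it when home. From here a key 4 mm wide stands on one side of the shaft, 12 mm high, reaching 10.5 mm from the axis. The shaft turns over 270 degrees between stops, stiffly (0.1 N m), so it stays put under a lightly pressed, turning knob. The knob drops within about 4 degrees of a match.
- zero_mark (a point): Dot on the dial plate, 32.5 mm from the shaft's axis, 135 degrees anticlockwise (from above) from the charger's x axis: to its front left. At the shaft's anticlockwise stop its key points at this dot and a fitted knob's pointer tip is over it. The shaft's angle is not measured: it was left with its key 34 to 155 degrees clockwise (from above) of this dot.
- charger: Battery charger: fixed steel case 180 mm (x) by 240 mm (y) with a flat top panel 112 mm above the shelf; origin at the centre of its underside, axes as shaft_top. The shaft is 30 mm in front (-x) and 45 mm to the right (-y) of the centre. Ammeter 66 mm across, 10 mm high, 113 mm left of the shaft; at the rear two posts 23 mm high, a folded handle, a switch, all 80 mm or more from the shaft.
- coaster: White ceramic coaster, a disc 94 mm across and 8 mm thick; origin at the centre of its underside. The knob stands on it, up to 17 mm off centre.
- scoop: Green plastic scoop lying on the shelf, 145 mm long, 58 mm wide, 37 mm high; origin under its middle, bowl to its +x. It and the coaster may have changed places.
- jar: Glass jar with aluminium twist cap, 80 mm across, 115 mm high; origin at the centre of its underside.
- shuttle_a: Feather shuttlecock standing on its skirt, 66 mm across, 85 mm high; origin at the centre of its foot.
- shuttle_b: Another such shuttlecock; origin at the centre of its foot.
Not all that is in view belongs to the job. Of the things that look like the part that bears knob_mid, the smallest one is meant.

How it is judged:
By the outcome, as a careful person would: the job done as asked, in the order asked, and still so for the second after the job is handed in, with the robot touching nothing.
It also fails if it takes over 72 s, if anything falls off the work surface, if the arm or the gripper's body presses on something with over 40 N, if the wrist force passes 120 N, or if a joint passes its speed limit or range.

## Working session

There is one attempt and no reset: what is moved stays moved. The work goes in short steps, Python scripts to look and compute and a tool call to move; the robot and the scene stay as the last step left them, time stands still between calls to the robot, and variables do not carry over. Pictures are saved under pics/ and viewed, and the job is handed in when it is done.

Besides the shell and the picture viewer there is one more tool, called after "Emit:" by a JSON object that holds its "api" and its "payload", one argument or row to a line. play_rows: Moves the arm, as the interface text tells. Its arguments: {"type":"object","properties":{"slide":{"type":"array","items":{"type":"array","items":{"type":"number"}}},"yaw":{"type":"array","items":{"type":"number"}},"grip":{"type":"array","items":{"type":"number"}}},"required":["slide","yaw","grip"]}

```bash
ls; mkdir -p pics; python3 - <<'E'
from plant import readout,cams,manip
import cv2
s=readout.state();print(s); print(manip.finger_overhang)
for n in ["scene","top","wrist"]:
    f=cams.grab_frame(n);cv2.imwrite(f"pics/{n}0.png",f["image"][:,:,::-1])
    print(n,{k:v for k,v in f.items() if k!="image"})
E
```

```text
pics
{'time': 0.0, 'joint_pos': array([-1.32996743e+00,  5.33476244e-02,  1.61429574e+00, -1.16159994e-05,
        1.47597506e+00, -1.18980712e-01]), 'joint_vel': array([-0.0015974 , -0.00150363, -0.0021332 ,  0.00156398, -0.00103469,
        0.00044396]), 'joint_efforts': array([-2.99965352e-03, -3.93679476e+01, -3.70176888e+01, -4.23444826e-04,
        6.96271862e-03, -1.79514200e-05]), 'tool_pos': array([ 0.21992584, -0.58439214,  0.24106767]), 'tool_rot': array([ 0.12647943, -0.12657481,  0.69640881, -0.69497953]), 'contact_force': array([-0.4078423 , -0.68085283,  0.27895833]), 'ft_torque': array([-0.04980114,  0.00523624, -0.06228658]), 'gripper_width': 0.9962004117714662}
0.011
scene {'mtx': array([[433.12794286,   0.        , 318.16048691],
       [  0.        , 433.12794286, 198.54279647],
       [  0.        ,   0.        ,   1.        ]]), 'R': array([[-0.62073999,  0.78393486, -0.01131371],
       [ 0.63325073,  0.49281188, -0.59676625],
       [-0.46225034, -0.37760109, -0.80233537]]), 't': array([ 0.47079644, -0.3038483 ,  1.25322292])}
top {'mtx': array([[366.04183391,
[... 157 characters left out ...]
9, -0.99895765, -0.04092988],
       [-0.9936721 ,  0.02459145, -0.10959476],
       [ 0.11048705,  0.03845619, -0.99313329]]), 't': array([-0.05628722,  0.65079956,  0.78784771])}
wrist {'mtx': array([[322.40913106,   0.        , 319.34339199],
       [  0.        , 322.40913106, 201.0763284 ],
       [  0.        ,   0.        ,   1.        ]]), 'mount': array([[ 4.92952573e-04,  9.48952172e-01,  3.15419613e-01,
        -8.14042580e-02],
       [ 4.97715119e-04, -3.15419845e-01,  9.48952092e-01,
        -1.32218403e-01],
       [ 9.99999755e-01, -3.10799265e-04, -6.27794867e-04,
         4.54153772e-04],
       [ 0.00000000e+00,  0.00000000e+00,  0.00000000e+00,
         1.00000000e+00]])}
```

View pics/scene0.png

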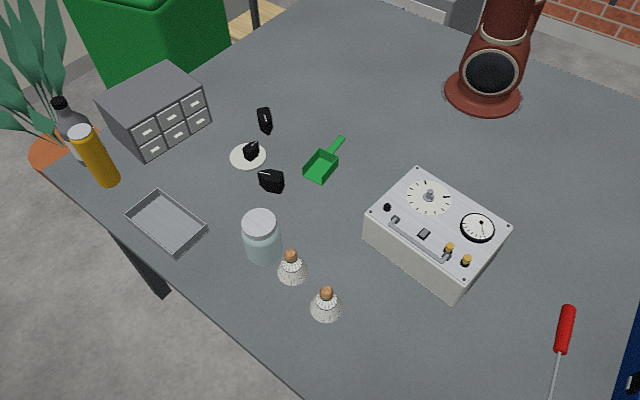

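View pics/top0.png

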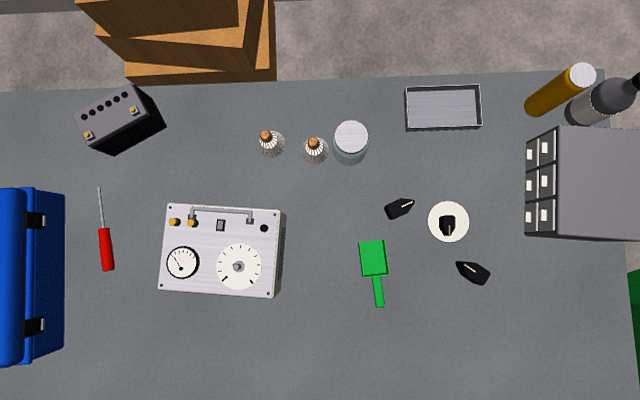

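View pics/wrist0.png

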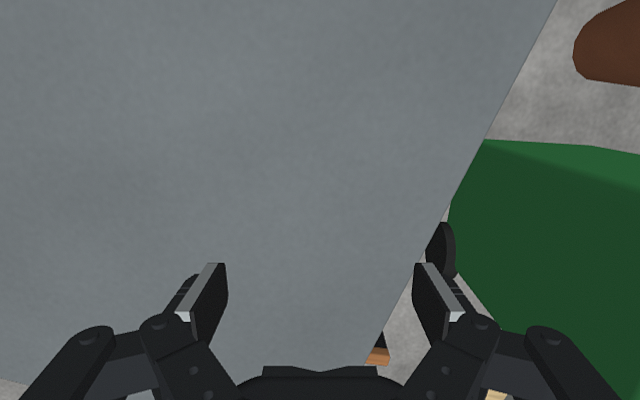

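The knob to use is the smallest one, on the white coaster: (250,150) in the scene view and (447,225) in the top view. The other two black pointers are decoys. The shaft shows at (429,195) in scene and (238,266) in top. Next I'll zoom in and measure.

```bash
cat > h.py <<'E'
import numpy as np, cv2
from scipy.spatial.transform import Rotation as Rn
from plant import readout,cams,manip,workorder
def rot(q): return Rn.from_quat([q[1],q[2],q[3],q[0]]).as_matrix()
def grab(name,save=None):
    s=readout.state(); f=cams.grab_frame(name)
    if name=="wrist":
        Rt=rot(s["tool_rot"]);M=np.array(f["mount"])
        Rwc=Rt@M[:3,:3]; c=Rt@M[:3,3]+s["tool_pos"]
        f["R"]=Rwc.T; f["t"]=-Rwc.T@c
    if save: cv2.imwrite(f"pics/{save}.png",f["image"][:,:,::-1])
    return s,f
def ray(f,uv):
    d=f["R"].T@np.linalg.inv(f["mtx"])@np.array([uv[0],uv[1],1.]); return -f["R"].T@f["t"],d/np.linalg.norm(d)
def plane(f,uv,z):
    c,d=ray(f,uv); return c+d*(z-c[2])/d[2]
def proj(f,X):
    p=f["mtx"]@(f["R"]@np.asarray(X,float)+f["t"]);return p[:2]/p[2]
def tri(obs):
    A=np.zeros((3,3));b=np.zeros(3);L=[]
    for f,uv in obs:
        c,d=ray(f,uv);P=np.eye(3)-np.outer(d,d);A+=P;b+=P@c;L.append((c,P))
    X=np.linalg.solve(A,b);return X,[np.linalg.norm(P@(X-c)) for c,P in L]
def crop(f,u0,v0,u1,v1,k,name):
    im=f["image"][v0:v1,u0:u1,::-1];cv2.imwrite(f"pics/{name}.png",cv2.resize(im,None,fx=k,fy=k,interpolation=cv2.INTER_CUBIC))
E
python3 - <<'E'
from h import *
_,t=grab("top");_,s=grab("scene")
print("knob",plane(t,(447,225),.03),plane(s,(250,150),.03))
print("shaft",plane(t,(238,266),.135),plane(s,(429,195),.135), tri([(t,(238,266)),(s,(429,194))]))
crop(t,410,180,500,290,5,"topk");crop(t,150,190,300,310,5,"topc");
crop(s,360,150,520,300,4,"scc");crop(s,220,90,350,210,4,"sck")
st=readout.state();R=rot(st["tool_rot"]);print(R)
E
```

```text
knob [ 0.58559782 -0.34986805  0.03      ] [ 0.58933886 -0.35222257  0.03      ]
shaft [0.51119932 0.08838152 0.135     ] [0.52050069 0.09680462 0.135     ] (array([0.50992267, 0.09224095, 0.12348153]), [np.float64(0.000913892331010532), np.float64(0.0009138923310104984)])
[[-9.35965615e-01 -2.83049136e-04  3.52091305e-01]
 [-3.52091407e-01  1.01400872e-03 -9.35965070e-01]
 [-9.20995495e-05 -9.99999446e-01 -1.04873646e-03]]
```

View pics/topk.png

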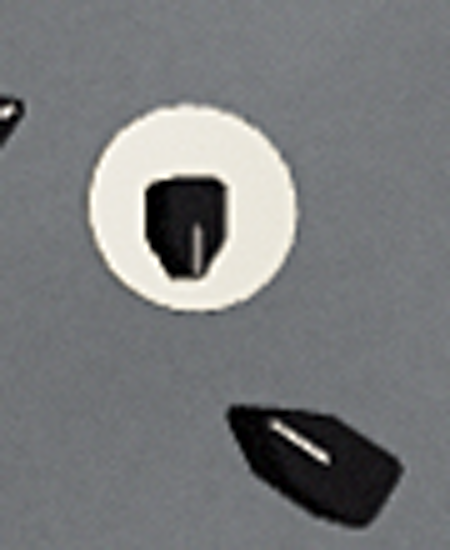

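View pics/topc.png

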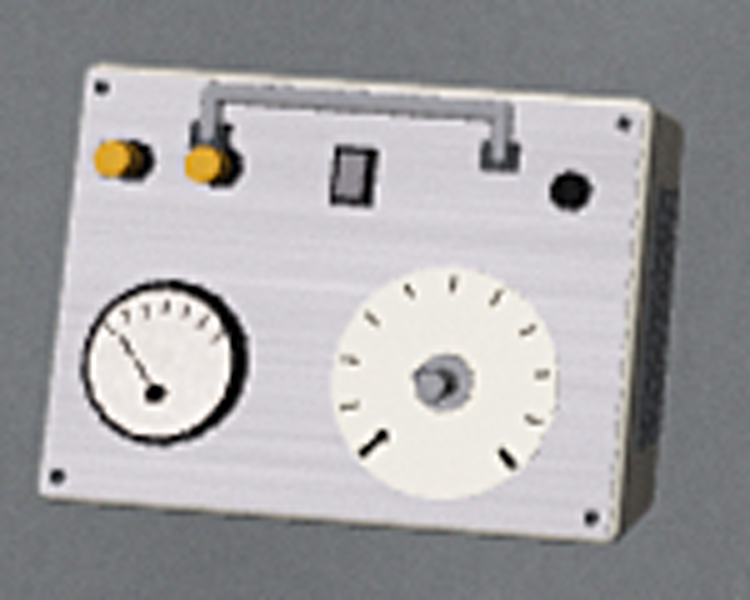

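View pics/scc.png

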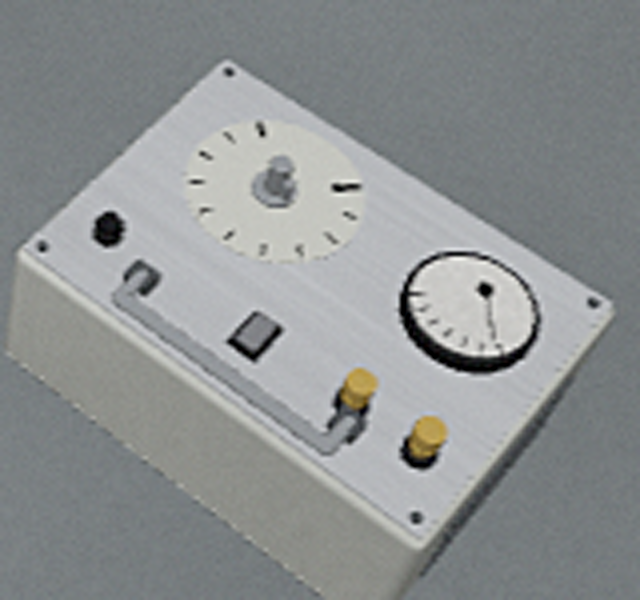

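View pics/sck.png

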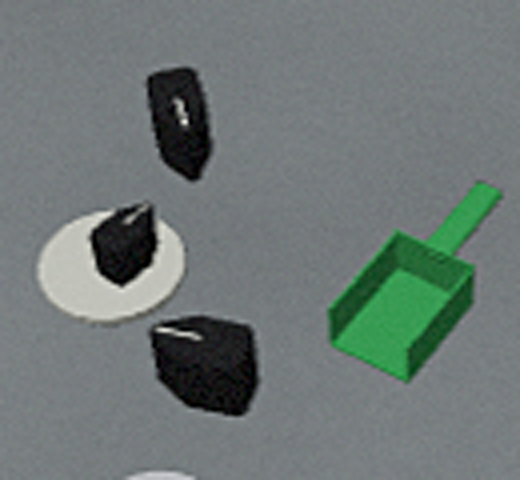

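Emit:
{"api": "play_rows", "payload": {
  "slide": [
    [0,0,0],
    [0,0,0],
    [0,0,0],
    [-3.6,0.7,-2.3],
    [-3.6,0.7,-2.3],
    [-3.6,0.7,-2.3],
    [-3.6,0.7,-2.3],
    [-3.6,0.7,-2.3],
    [-3.6,0.7,-2.3],
    [-3.6,0.7,-2.3],
    [-3.6,0.7,-2.3],
    [-3.6,0.7,-2.3]
  ],
  "yaw": [7,7,6.6,0,0,0,0,0,0,0,0,0],
  "grip": [-1,-1,-1,-1,-1,-1,-1,-1,-1,-1,-1,-1]
}}

```text
time: 1.45
tool_pos: [0.5453, -0.3767, 0.179]
tool_rot: [-0.0, 0.0, -0.707, 0.707]
contact_force: [-0.2, -1.0, 0.2]
gripper_width: 0.994
```

Emit:
{"api": "play_rows", "payload": {
  "slide": [
    [-3.6,1.6,-2.3],
    [0,0,0],
    [0,0,0]
  ],
  "yaw": [0,0,0],
  "grip": [-1,-1,-1]
}}

```text
time: 1.75
tool_pos: [0.5803, -0.3538, 0.1622]
tool_rot: [0.0, -0.001, 0.707, -0.707]
contact_force: [-1.0, -0.3, -0.4]
gripper_width: 1.0
```

```bash
python3 - <<'E'
from h import *
s,w=grab("wrist","w1");print(s["tool_pos"],rot(s["tool_rot"]).round(4),s["joint_pos"],s["contact_force"])
E
```

```text
[ 0.58025471 -0.35383032  0.16217353] [[-1.0e+00 -1.7e-03  2.2e-03]
 [-2.2e-03  8.0e-04 -1.0e+00]
 [ 1.7e-03 -1.0e+00 -8.0e-04]] [-6.56818456e-01  2.36617662e-01  1.54610232e+00 -4.12237304e-04
  1.36075536e+00  9.11828608e-01] [-1.01276428 -0.25422381 -0.39866315]
```

View pics/w1.png

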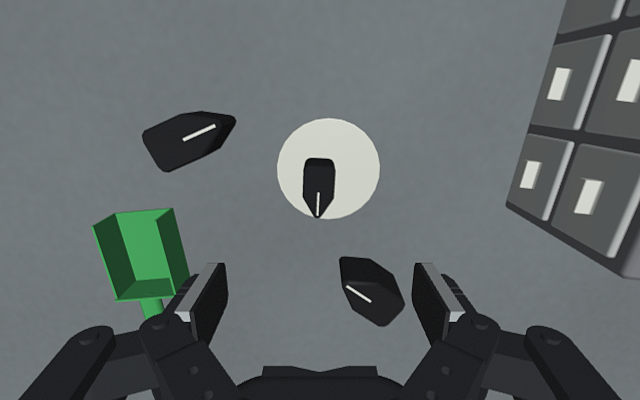

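```bash
python3 - <<'E'
from h import *
s,w=grab("wrist");im=w["image"].astype(int);g=im.max(2)
_,t=grab("top");_,sc=grab("scene")
sub=(g<60).astype(np.uint8)
n,l,st,c=cv2.connectedComponentsWithStats(sub)
for i in range(1,n):
    if st[i,4]>300: print(i,st[i],c[i])
k=l[185,316];m=(l==k).astype(np.uint8)
# add pointer line (white stripe) by filling
cs,_=cv2.findContours(cv2.morphologyEx(m,cv2.MORPH_CLOSE,np.ones((7,7))),cv2.RETR_EXTERNAL,cv2.CHAIN_APPROX_NONE)
C=max(cs,key=cv2.contourArea);ap=cv2.approxPolyDP(C,2.0,True)[:,0];print(ap.tolist())
for p in ap: print(p,plane(w,p,.042)[:2].round(4),plane(w,p,.008)[:2].round(4))
print("TCP-fingers decoy",[plane(w,p,.05)[:2].round(3) for p in [(340,258),(405,295),(378,326)]])
# coaster
mw=(im.min(2)>150).astype(np.uint8)
n,l,st,c=cv2.connectedComponentsWithStats(mw);i=l[150,350];
cs,_=cv2.findContours((l==i).astype(np.uint8),cv2.RETR_EXTERNAL,cv2.CHAIN_APPROX_NONE);e=cv2.fitEllipse(cv2.convexHull(max(cs,key=cv2.contourArea)));print(e,plane(w,e[0],.008))
crop(w,260,100,400,230,5,"w1c")
E
```

```text
1 [ 504    0  136  274 4511] [589.89935713 146.32675682]
2 [ 141  111   94   61 3496] [184.92305492 137.82208238]
3 [ 302  158   31   59 1431] [316.80153739 182.50873515]
26 [ 338  256   66   69 2962] [369.64145847 288.56819716]
30 [   19   263   602   137 34042] [319.22953998 359.9448916 ]
[[307, 158], [302, 168], [302, 197], [312, 214], [317, 216], [331, 197], [332, 165], [326, 158]]
[307 158] [ 0.6131 -0.3451] [ 0.6066 -0.3438]
[302 168] [ 0.605 -0.341] [ 0.5974 -0.3392]
[302 197] [ 0.5806 -0.3406] [ 0.5698 -0.3387]
[312 214] [ 0.5657 -0.3488] [ 0.5528 -0.348 ]
[317 216] [ 0.5639 -0.353 ] [ 0.5507 -0.3527]
[331 197] [ 0.5806 -0.3645] [ 0.5698 -0.3658]
[332 165] [ 0.6074 -0.365 ] [ 0.6002 -0.3664]
[326 158] [ 0.6131 -0.3602] [ 0.6066 -0.3609]
TCP-fingers decoy [array([ 0.529, -0.373]), array([ 0.492, -0.431]), array([ 0.459, -0.409])]
((326.587890625, 167.64256286621094), (100.81881713867188, 102.44517517089844), 72.28820037841797) [ 0.59773126 -0.36150241  0.008     ]
```

View pics/w1c.png

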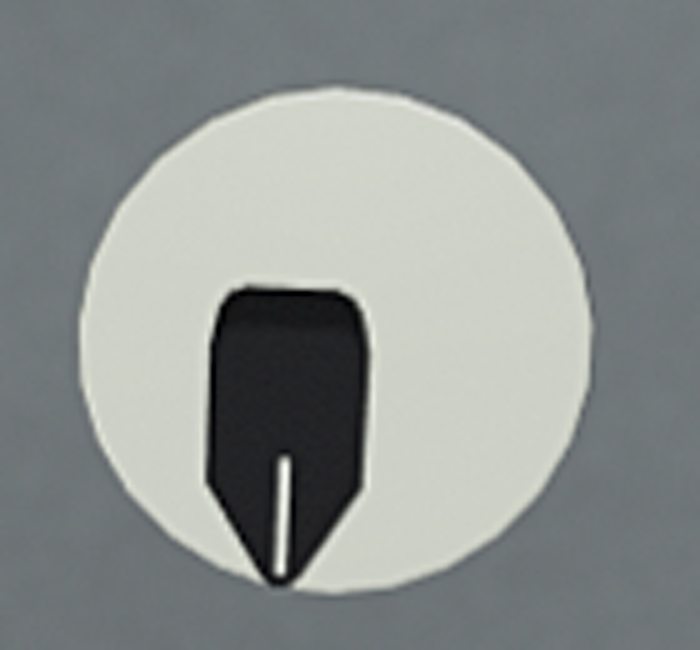

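Emit:
{"api": "play_rows", "payload": {
  "slide": [
    [-0.7,2.0,-0.1],
    [-0.7,2.0,0],
    [0,1.2,0],
    [0,0,0],
    [0,0,0]
  ],
  "yaw": [2.5,0,0,0,0],
  "grip": [-1,-1,-1,-1,-1]
}}

```text
time: 2.45
tool_pos: [0.5936, -0.3547, 0.1118]
tool_rot: [0.016, -0.016, -0.707, 0.707]
contact_force: [0.3, -0.5, 0.6]
gripper_width: 1.006
```

```bash
python3 - <<'E'
from h import *
s,w=grab("wrist","w2");im=w["image"].astype(int);g=im.max(2)
R=rot(s["tool_rot"]);print(s["tool_pos"],np.degrees(np.arctan2(R[1,0],R[0,0])))
np.savez("w2.npz",**{k:w[k] for k in("R","t","mtx")})
crop(w,250,130,410,260,5,"w2c")
E
```

```text
[ 0.59356407 -0.3547071   0.11176359] 177.46986356276258
```

View pics/w2c.png

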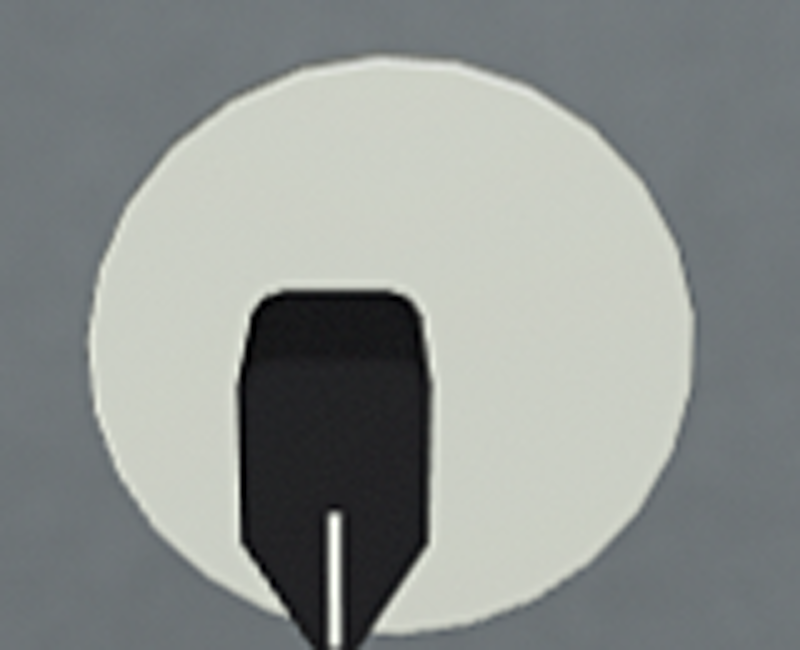

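```bash
python3 - <<'E'
from h import *
s,w=grab("wrist");M=np.array(w["mount"])
R1=np.array([[-1,-1.7e-3,2.2e-3],[-2.2e-3,8e-4,-1],[1.7e-3,-1,-8e-4]]);p1=np.array([.58025,-.35383,.16217])
Rw=R1@M[:3,:3];c=R1@M[:3,3]+p1;f1=dict(mtx=w["mtx"],R=Rw.T,t=-Rw.T@c)
a=tri([(f1,(301.2,196.4)),(w,(298,238.6))]);b=tri([(f1,(332.6,197.6)),(w,(336,238.6))])
print(a,b,(a[0]+b[0])/2)
for p in [(298,238.6),(336,238.6),(298,206),(336.2,206)]: print(plane(w,p,.042))
R=rot(s["tool_rot"]);T=s["tool_pos"]
m=(plane(w,(298,238.6),.042)+plane(w,(336,238.6),.042))/2
ax=m-0.014*R[:,0]; print(ax, "tool delta cm",R.T@(np.array([ax[0],ax[1],.027])-T)*100)
E
```

```text
(array([ 0.58125969, -0.33930608,  0.04097468]), [np.float64(0.00041561615750818786), np.float64(0.00041561615750811056)]) (array([ 0.58100981, -0.36532242,  0.04308772]), [np.float64(0.000612534504372197), np.float64(0.0006125345043722308)]) [ 0.58113475 -0.35231425  0.0420312 ]
[ 0.58163752 -0.3398051   0.042     ]
[ 0.58045919 -0.36597478  0.042     ]
[ 0.6053839  -0.34135862  0.042     ]
[ 0.60424224 -0.36678104  0.042     ]
[ 0.59503477 -0.35350624  0.04201783] tool delta cm [-0.08382143  8.55492457 -0.15146138]
```

Emit:
{"api": "play_rows", "payload": {
  "slide": [
    [-0.1,2.0,-0.1],
    [0,2.5,0],
    [0,2.5,0],
    [0,1.5,0],
    [0,0,0],
    [0,0,0],
    [0,0,0],
    [0,0,0],
    [0,0,0],
    [0,0,0],
    [0,0,0],
    [0,0,0]
  ],
  "yaw": [0,0,0,0,0,0,0,0,0,0,0,0],
  "grip": [-1,-1,-1,-1,-1,1,1,1,1,1,1,1]
}}

```text
time: 3.75
tool_pos: [0.5958, -0.3538, 0.0277]
tool_rot: [0.015, -0.016, -0.706, 0.707]
contact_force: [0.8, -0.4, 5.8]
gripper_width: 0.292
```

```bash
python3 - <<'E'
from h import *
s,w=grab("wrist","w3");print(s["gripper_width"],s["tool_pos"],s["contact_force"])
E
```

```text
0.2916269052893591 [ 0.5958436  -0.35381558  0.02771043] [ 0.8360691  -0.37675958  5.81661025]
```

View pics/w3.png

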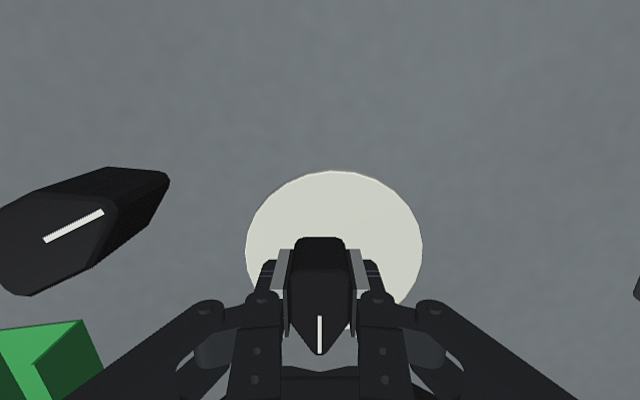

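Emit:
{"api": "play_rows", "payload": {
  "slide": [
    [0,-2,0],
    [0,-4.5,0],
    [0,-4.5,0],
    [0,-4.5,0],
    [0,-4.5,0],
    [0,-1.2,0],
    [1.0,0,-4.0],
    [1.0,0,-4.0],
    [1.0,0,-4.0],
    [1.0,0,-4.0],
    [1.0,0,-4.0],
    [1.0,0,-4.0]
  ],
  "yaw": [0,0,0,0,0,0,0,0,0,0,0,0],
  "grip": [1,1,1,1,1,1,1,1,1,1,1,1]
}}

```text
time: 5.0
tool_pos: [0.544, -0.109, 0.2361]
tool_rot: [-0.017, 0.014, 0.707, -0.707]
contact_force: [0.9, 0.3, -1.0]
gripper_width: 0.289
```

Emit:
{"api": "play_rows", "payload": {
  "slide": [
    [0.9,0,-4.0],
    [0.9,0,-4.0],
    [0.9,0,-4.0],
    [0.9,0,-4.0],
    [0.9,0,-4.0],
    [0,0,0],
    [0,0,0],
    [0,0,0]
  ],
  "yaw": [0,0,0,0,0,0,0,0],
  "grip": [1,1,1,1,1,1,1,1]
}}

```text
time: 5.8
tool_pos: [0.509, 0.0901, 0.2373]
tool_rot: [0.016, -0.015, -0.707, 0.707]
contact_force: [1.0, -0.1, -1.9]
gripper_width: 0.295
```

```bash
python3 - <<'E'
from h import *
s,w=grab("wrist","w4");print(s["gripper_width"],s["tool_pos"],s["contact_force"],s["joint_pos"])
crop(w,240,110,400,230,5,"w4c")
E
```

```text
0.2949081575103604 [0.50896201 0.09014486 0.23725944] [ 1.04675661 -0.06188532 -1.89118698] [ 3.14923965e-02 -2.05368137e-01  1.86541468e+00 -4.69683348e-04
  1.48318420e+00  1.64648266e+00]
```

View pics/w4.png

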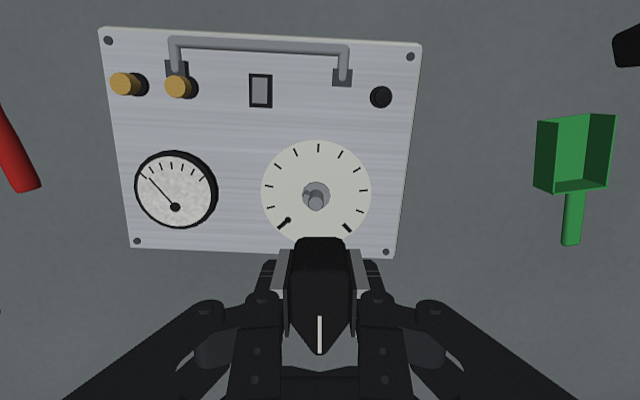

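View pics/w4c.png

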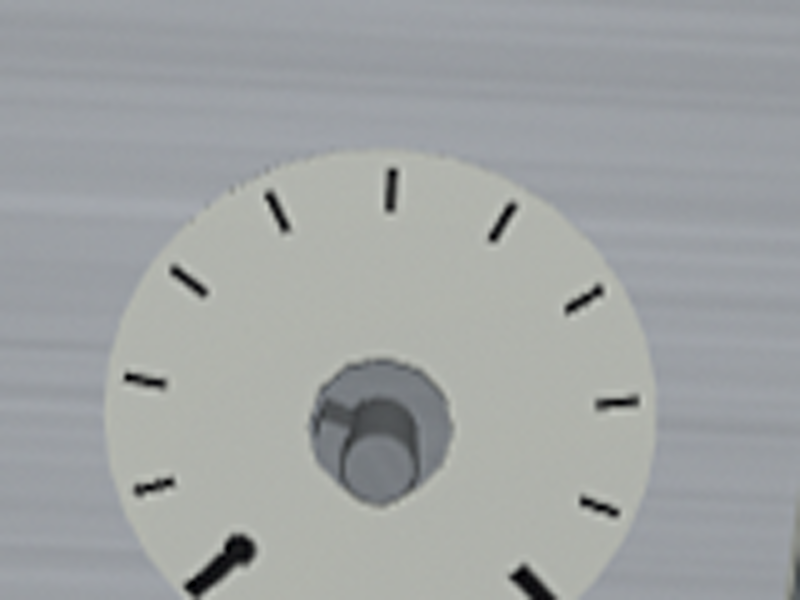

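The shaft stands at (316,204) in the wrist view. Its key is on the image left at about (306,192), and the zero dot is at (288,220). I'll take a second, closer view to triangulate.

Emit:
{"api": "play_rows", "payload": {
  "slide": [
    [2.0,2.0,0],
    [2.5,2.5,0],
    [0,0,0],
    [0,0,0],
    [0,0,0]
  ],
  "yaw": [0,0,0,0,0],
  "grip": [1,1,1,1,1]
}}

```text
time: 6.35
tool_pos: [0.466, 0.0922, 0.1951]
tool_rot: [-0.015, 0.017, 0.707, -0.707]
contact_force: [-0.1, -0.2, -0.3]
gripper_width: 0.291
```

```bash
python3 - <<'E'
from h import *
s,w=grab("wrist","w5");print(s["gripper_width"],s["tool_pos"],s["contact_force"],s["tool_rot"])
np.savez("w5.npz",**{k:w[k] for k in("R","t","mtx")})
crop(w,240,50,400,210,5,"w5c")
E
```

```text
0.2913470253756372 [0.46596075 0.09224018 0.19508742] [-0.14296615 -0.19903718 -0.30412508] [-0.01466454  0.01694416  0.70695641 -0.70690203]
```

View pics/w5.png

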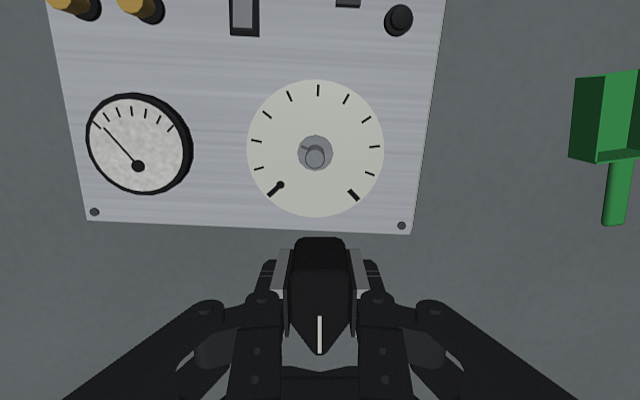

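View pics/w5c.png

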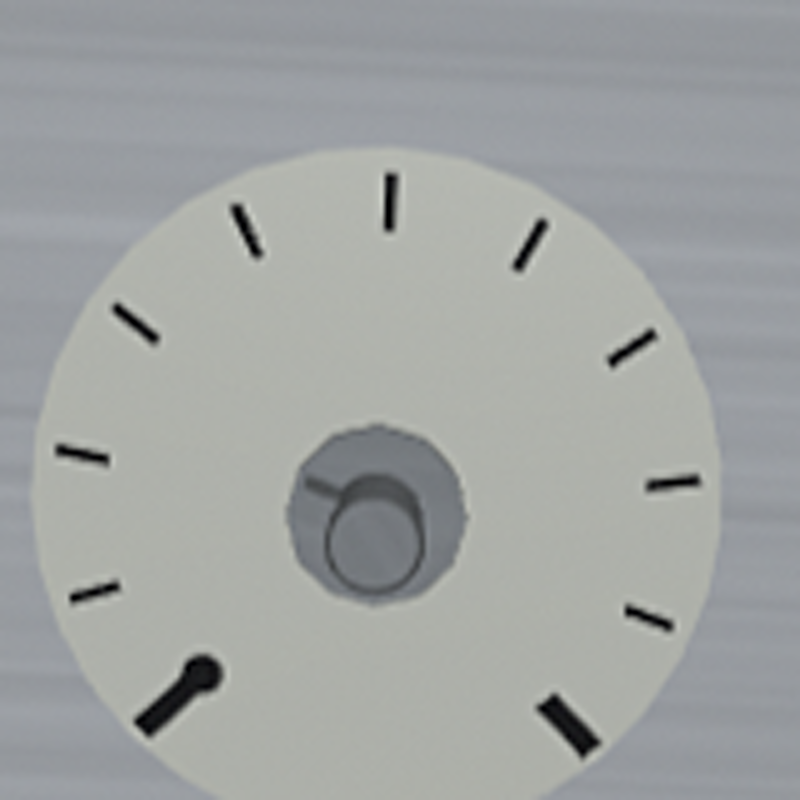

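```bash
python3 - <<'E'
from h import *
im=cv2.imread("pics/w5.png")[130:178,290:342]
im=cv2.resize(im,None,fx=12,fy=12,interpolation=cv2.INTER_CUBIC).astype(float)
cv2.imwrite("pics/w5e.png",np.clip((im-70)*2.2,0,255))
E
```

```text
[ WARN:0@0.763] global loadsave.cpp:1063 imwrite_ Unsupported depth image for selected encoder is fallbacked to CV_8U.
```

View pics/w5e.png

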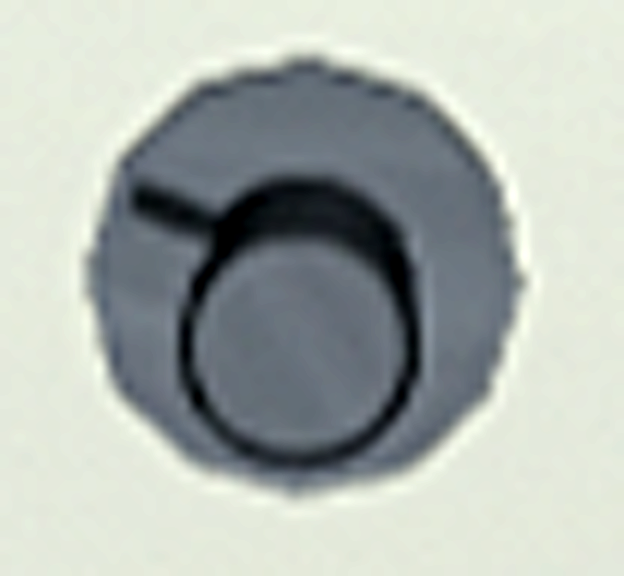

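```bash
python3 - <<'E'
from h import *
d=dict(np.load("w5.npz"))
im=cv2.imread("pics/w5.png")
e2=lambda x,y:((x+.5)/12-.5+290,(y+.5)/12-.5+130)
# ellipses: shaft top face, washer, dial
print("shaft top", plane(d,e2(299,343),.135), "edges",plane(d,e2(182,343),.135),plane(d,e2(418,343),.135))
print("washer",plane(d,e2(305,275),.115),plane(d,e2(90,275),.115),plane(d,e2(521,275),.115))
# dial ellipse fit
g=im.astype(int);m=((g[:,:,2]>g[:,:,0]+2)&(g.min(2)>150)).astype(np.uint8)
n,l,st,c=cv2.connectedComponentsWithStats(m)
i=l[120,330];print(st[i])
mm=(l==i).astype(np.uint8);cs,_=cv2.findContours(mm,cv2.RETR_EXTERNAL,cv2.CHAIN_APPROX_NONE)
el=cv2.fitEllipse(cv2.convexHull(max(cs,key=cv2.contourArea)));print(el,plane(d,el[0],.113))
# f4
s,w=grab("wrist");M=np.array(w["mount"])
R1=rot(np.array([0.016,-0.015,-0.707,0.707]));p1=np.array([.50896,.09014,.23726])
Rw=R1@M[:3,:3];c=R1@M[:3,3]+p1;f4=dict(mtx=w["mtx"],R=Rw.T,t=-Rw.T@c)
u4=lambda x,y:((x+.5)/5-.5+240,(y+.5)/5-.5+110)
print("f4 shaft top",plane(f4,u4(379,468),.135),"washer",plane(f4,u4(382,431),.115))
print("tri top",tri([(f4,u4(379,468)),(d,e2(299,343))]))
A=plane(d,e2(299,343),.135)
for z,pts in((.127,[(140,207),(200,237)]),(.115,[(135,185),(215,218)])):
  P=[plane(d,e2(*p),z) for p in pts]
  v=P[0]-P[1];print(z,P,"rel",[(p-A)[:2].round(4) for p in P],np.degrees(np.arctan2(v[1],v[0])),np.degrees(np.arctan2(P[0][1]-A[1],P[0][0]-A[0])))
zd=plane(d,((202+.5)/5-.5+240,(673+.5)/5-.5+50),.113)
print("zero dot",zd-A,np.linalg.norm((zd-A)[:2]),np.degrees(np.arctan2((zd-A)[1],(zd-A)[0])))
tk=plane(d,((390+.5)/5-.5+240,(202+.5)/5-.5+50),.113)-A
print("tick0",tk,np.degrees(np.arctan2(tk[1],tk[0])))
E
```

```text
shaft top [0.51104426 0.09303632 0.135     ] edges [0.5113095 0.0989033 0.135    ] [0.5107745 0.0870691 0.135    ]
washer [0.51107174 0.09299413 0.115     ] [0.51160681 0.10482955 0.115     ] [0.51053419 0.0811038  0.115     ]
[  247    80   137   137 13078]
((314.8465270996094, 147.91958618164062), (136.49038696289062, 137.27381896972656), 103.57836151123047) [0.51375872 0.09296162 0.113     ]
f4 shaft top [0.51079418 0.09296544 0.135     ] washer [0.51042338 0.09271703 0.115     ]
tri top (array([0.51134453, 0.09295909, 0.13661398]), [np.float64(3.877087388609598e-05), np.float64(3.8770873886118074e-05)])
0.127 [array([0.51700632, 0.10108637, 0.127     ]), array([0.51531759, 0.09807679, 0.127     ])] rel [array([0.006 , 0.0081]), array([0.0043, 0.005 ])] 60.702418443368785 53.47548513279858
0.115 [array([0.51642385, 0.10204056, 0.115     ]), array([0.51442666, 0.09777072, 0.115     ])] rel [array([0.0054, 0.009 ]), array([0.0034, 0.0047])] 64.93245442458407 59.1437931290021
zero dot [-0.02112246  0.0251366  -0.022     ] 0.032833011412572645 130.04056750836912
tick0 [ 0.03898624 -0.00360835 -0.022     ] -5.287917362436998
```

```bash
python3 - <<'E'
import cv2,numpy as np
im=cv2.imread("pics/w5.png")[225:365,250:390]
im=cv2.resize(im,None,fx=5,fy=5,interpolation=cv2.INTER_CUBIC).astype(float)
cv2.imwrite("pics/w5k.png",np.clip(im*3,0,255).astype(np.uint8))
E
```

```text
(no output)
```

View pics/w5k.png

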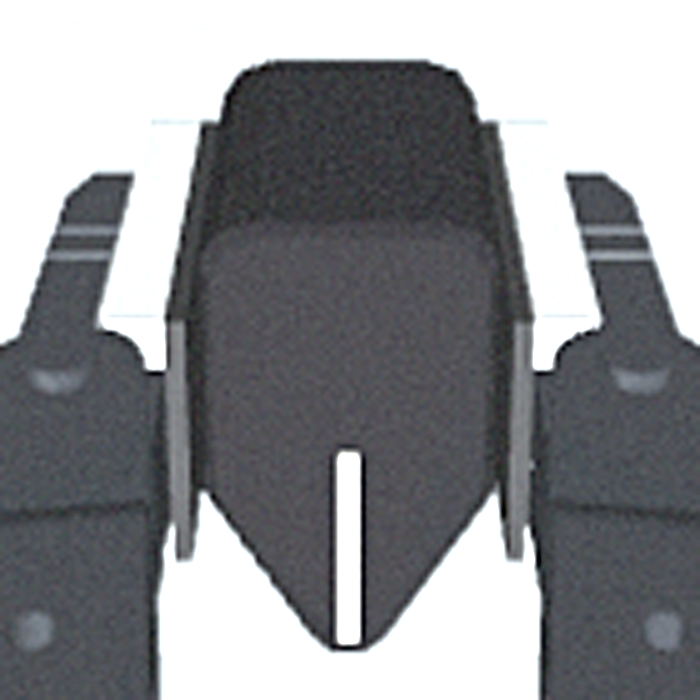

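```bash
python3 - <<'E'
from h import *
s,w=grab("wrist");M=np.array(w["mount"]);K=w["mtx"]
def tp(u,v,y):
    d=M[:3,:3]@np.linalg.inv(K)@[u,v,1];c=M[:3,3];return (c+d*(y-c[1])/d[1])*1000
T=-0.0143;B=0.0197
print("tip(top)",tp(319.2,354.6,T),"expect axis+~31")
print("shoulders(+14)",tp(290.9,322.6,T),tp(348.5,322.6,T))
print("top back(-13)",tp(319.5,270.2,T),"bottom back(-13)",tp(319.5,237,B))
print("line",tp(319.2,315,T),tp(319.2,353,T))
E
```

```text
tip(top) [ 31.76035905 -14.3          0.03463136] expect axis+~31
shoulders(+14) [ 14.09915771 -14.3        -12.4242602 ] [ 14.11263727 -14.3         12.95656499]
top back(-13) [-12.09414261 -14.3          0.18678522] bottom back(-13) [-11.49864965  19.7          0.20396806]
line [ 10.10684696 -14.3          0.04828564] [ 30.84481474 -14.3          0.03520868]
```

Emit:
{"api": "play_rows", "payload": {
  "slide": [
    [0,0,0],
    [0,0,0],
    [0,0,0],
    [0,0,0],
    [0,0,0],
    [0,0,0],
    [0,0,0],
    [0,0,0],
    [0,0,0],
    [0,0,0],
    [0,0,0],
    [0,0,0]
  ],
  "yaw": [-8.5,-8.5,-8.5,-8.5,-8.5,-8.5,-8.5,-8.5,-8.5,-8.5,-8.5,-8.5],
  "grip": [1,1,1,1,1,1,1,1,1,1,1,1]
}}

```text
time: 7.7
tool_pos: [0.4652, 0.0929, 0.1943]
tool_rot: [0.542, -0.541, 0.455, -0.456]
contact_force: [-0.4, -0.4, -1.5]
gripper_width: 0.291
```

Emit:
{"api": "play_rows", "payload": {
  "slide": [
    [0,0,0],
    [0,0,0],
    [0,0,0],
    [0,0,0],
    [0,0,0],
    [0,0,0],
    [0,0,0],
    [0,0,0],
    [0,0,0],
    [0,0,0],
    [0,0,0],
    [0,0,0]
  ],
  "yaw": [-8.5,-8.5,-8.5,-8.5,-8.5,-8.5,-8.5,-8.5,-8.5,-8.5,-8.5,-8.5],
  "grip": [1,1,1,1,1,1,1,1,1,1,1,1]
}}

```text
time: 8.9
tool_pos: [0.4652, 0.0928, 0.1943]
tool_rot: [-0.694, 0.694, 0.135, -0.134]
contact_force: [-0.2, -0.2, -1.2]
gripper_width: 0.292
```

Emit:
{"api": "play_rows", "payload": {
  "slide": [
    [0,0,0],
    [0,0,0],
    [0,0,0],
    [0,0,0],
    [0,0,0],
    [2.2,0,-1.4],
    [2.2,0,-1.4],
    [2.1,0,-1.3],
    [0,0,0],
    [0,0,0],
    [0,0,0]
  ],
  "yaw": [-8.5,-8.5,-8.5,-8.5,-10,0,0,0,0,0,0],
  "grip": [1,1,1,1,1,1,1,1,1,1,1]
}}

```text
time: 10.0
tool_pos: [0.5293, 0.1332, 0.1935]
tool_rot: [-0.599, 0.599, 0.375, -0.375]
contact_force: [-0.2, 0.2, -0.7]
gripper_width: 0.29
```

```bash
python3 - <<'E'
from h import *
s,w=grab("wrist","w6");R=rot(s["tool_rot"]);print(s["gripper_width"],s["tool_pos"],s["contact_force"],s["joint_pos"],np.degrees(np.arctan2(R[1,0],R[0,0])))
np.savez("w6.npz",**{k:w[k] for k in("R","t","mtx")})
im=w["image"][130:180,285:345,::-1] 
A=proj(w,(.511,.093,.135));print(A)
u,v=A.astype(int)
im=w["image"][v-30:v+20,u-30:u+30,::-1].copy();print(u-30,v-30)
im=cv2.resize(im,None,fx=12,fy=12,interpolation=cv2.INTER_CUBIC).astype(float)
cv2.imwrite("pics/w6e.png",np.clip((im-70)*2.2,0,255).astype(np.uint8))
E
```

```text
0.2903471160110807 [0.52931274 0.13317949 0.19348624] [-0.15872787  0.23420045 -0.66798671] [ 1.10202373e-01 -1.01554035e-01  1.84699073e+00 -1.58515317e-04
  1.39622115e+00 -2.57932062e+00] 64.09989404756804
[318.51422671 158.79580042]
288 128
```

View pics/w6.png

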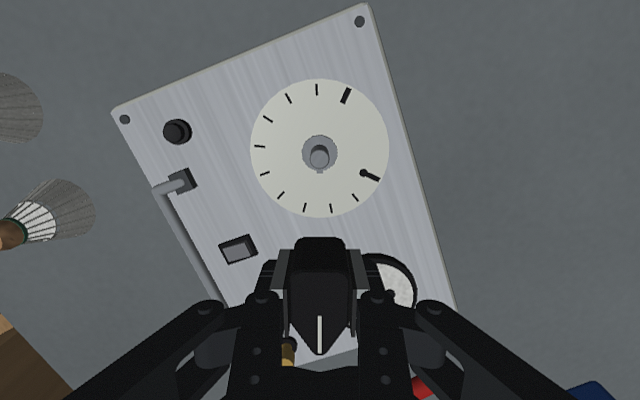

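View pics/w6e.png

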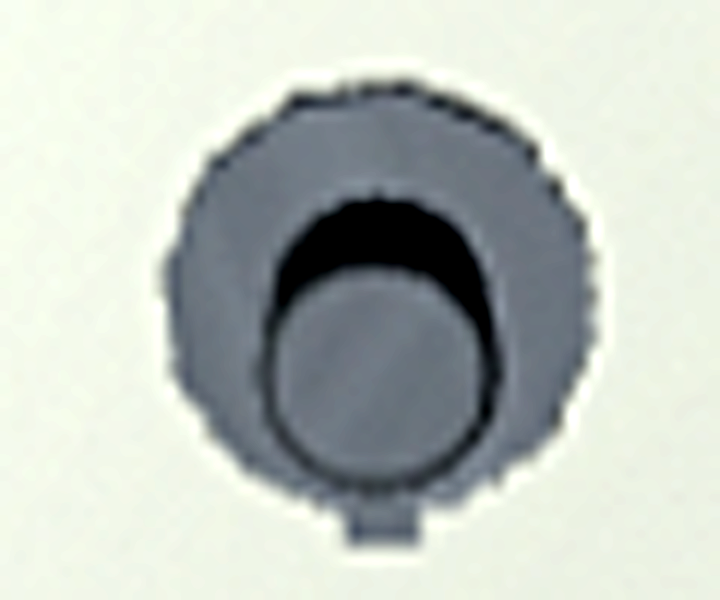

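```bash
python3 - <<'E'
from h import *
d=dict(np.load("w6.npz"))
e=lambda x,y:((x+.5)/12-.5+288,(y+.5)/12-.5+128)
A=plane(d,e(381,374),.135);print("shaft",A,plane(d,e(381,293),.115))
k=[plane(d,e(x,545),.127) for x in(345,420)];K=sum(k)/2;print(k,np.degrees(np.arctan2(*(K-A)[[1,0]])),np.linalg.norm((K-A)[:2]))
zd=plane(d,(363,173),.113);print(zd)
s=readout.state();R=rot(s["tool_rot"]);print(R.round(4))
A=np.array([.5107,.0932,0])
for kx in(.0006,):
  T=A-R[:,0]*kx; print(T, R.T@(T-s["tool_pos"])*100)
E
```

```text
shaft [0.51055952 0.09315566 0.135     ] [0.51025366 0.09257545 0.115     ]
[array([0.51688797, 0.10186189, 0.127     ]), array([0.51334221, 0.10358704, 0.127     ])] 64.54157233546526 0.010597887892164638
[0.49008148 0.11861229 0.113     ]
[[ 4.369e-01  0.000e+00 -8.995e-01]
 [ 8.995e-01 -1.000e-04  4.369e-01]
 [-1.000e-04 -1.000e+00 -1.000e-04]]
[5.10437838e-01 9.26603047e-02 5.06861791e-08] [-4.45635597 19.34572179 -0.0804351 ]
```

Emit:
{"api": "play_rows", "payload": {
  "slide": [
    [-2.2,0,-0.1],
    [-2.2,0,0],
    [0,1.5,0],
    [0,1.7,0],
    [0,0,0],
    [0,0,0],
    [0,0,0]
  ],
  "yaw": [-0.4,0,0,0,0,0,0],
  "grip": [1,1,1,1,1,1,1]
}}

```text
time: 10.75
tool_pos: [0.5118, 0.0936, 0.162]
tool_rot: [-0.598, 0.598, 0.378, -0.377]
contact_force: [-0.7, -0.5, -0.8]
gripper_width: 0.291
```

```bash
python3 - <<'E'
from h import *
s,t=grab("top");_,sc=grab("scene");print(s["tool_pos"],s["contact_force"])
R=rot(s["tool_rot"]);print("need",R.T@(np.array([.5108,.0931,0])-R[:,0]*.0006-s["tool_pos"])*100)
crop(sc,390,130,480,230,6,"sc7");crop(t,190,220,290,300,6,"t7")
E
```

```text
[0.51177651 0.0936355  0.16201816] [-0.66028667 -0.49152227 -0.84110366]
need [-0.16089999 16.20167937  0.08147556]
```

View pics/sc7.png

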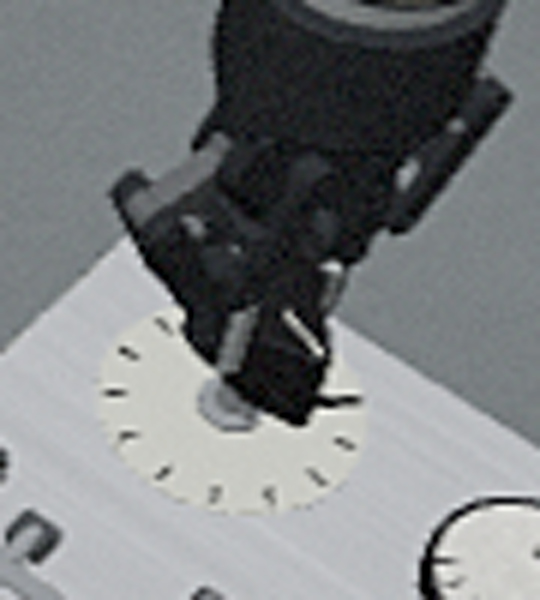

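Emit:
{"api": "play_rows", "payload": {
  "slide": [
    [-0.16,0,0.08],
    [0,0.2,0],
    [0,0.2,0],
    [0,0.2,0],
    [0,0,0],
    [0,0,0]
  ],
  "yaw": [0,0,0,0,0,0],
  "grip": [1,1,1,1,1,1]
}}

```text
time: 11.45
tool_pos: [0.5098, 0.0923, 0.1551]
tool_rot: [0.598, -0.598, -0.377, 0.377]
contact_force: [-0.4, -0.3, -1.7]
gripper_width: 0.294
```

Emit:
{"api": "play_rows", "payload": {
  "slide": [
    [0,0.1,0],
    [0,0.1,0],
    [0,0,0]
  ],
  "yaw": [0,0,0],
  "grip": [1,1,1]
}}

```text
time: 11.75
tool_pos: [0.5098, 0.0923, 0.1531]
tool_rot: [0.598, -0.598, -0.377, 0.377]
contact_force: [-0.6, 0.1, -1.0]
gripper_width: 0.29
```

Emit:
{"api": "play_rows", "payload": {
  "slide": [
    [0.04,0,-0.04],
    [0,0.1,0],
    [0,0.1,0],
    [0,0,0]
  ],
  "yaw": [0,0,0,0],
  "grip": [1,1,1,1]
}}

```text
time: 12.15
tool_pos: [0.5102, 0.0924, 0.151]
tool_rot: [0.598, -0.598, -0.377, 0.378]
contact_force: [-1.0, -0.6, -1.1]
gripper_width: 0.298
```

Emit:
{"api": "play_rows", "payload": {
  "slide": [
    [0,0.1,0],
    [0,0.1,0],
    [0,0,0]
  ],
  "yaw": [0,0,0],
  "grip": [1,1,1]
}}

```text
time: 12.45
tool_pos: [0.5103, 0.0924, 0.149]
tool_rot: [0.598, -0.598, -0.377, 0.378]
contact_force: [-0.7, -0.3, -1.2]
gripper_width: 0.292
```

Emit:
{"api": "play_rows", "payload": {
  "slide": [
    [0,0.1,0],
    [0,0.06,0],
    [0,0,0]
  ],
  "yaw": [0,0,0],
  "grip": [1,1,1]
}}

```text
time: 12.75
tool_pos: [0.5103, 0.0924, 0.1475]
tool_rot: [0.598, -0.598, -0.377, 0.378]
contact_force: [-1.4, -1.3, -1.3]
gripper_width: 0.296
```

Emit:
{"api": "play_rows", "payload": {
  "slide": [
    [0,0.05,0],
    [0,0,0]
  ],
  "yaw": [0,0],
  "grip": [1,1]
}}

```text
time: 12.95
tool_pos: [0.5103, 0.0924, 0.1471]
tool_rot: [0.598, -0.598, -0.377, 0.378]
contact_force: [-1.2, -0.4, -0.8]
gripper_width: 0.294
```

Emit:
{"api": "play_rows", "payload": {
  "slide": [
    [0,0.05,0],
    [0,0,0]
  ],
  "yaw": [0,0],
  "grip": [1,1]
}}

```text
time: 13.15
tool_pos: [0.5104, 0.0924, 0.1466]
tool_rot: [0.598, -0.598, -0.377, 0.377]
contact_force: [-2.6, -1.1, 0.4]
gripper_width: 0.288
```

Emit:
{"api": "play_rows", "payload": {
  "slide": [
    [0,0.03,0],
    [0,0,0]
  ],
  "yaw": [0,0],
  "grip": [1,1]
}}

```text
time: 13.35
tool_pos: [0.5104, 0.0924, 0.1464]
tool_rot: [0.598, -0.598, -0.377, 0.377]
contact_force: [-2.6, 0.2, -0.0]
gripper_width: 0.295
```

Emit:
{"api": "play_rows", "payload": {
  "slide": [
    [0,0.03,0],
    [0,0,0]
  ],
  "yaw": [0,0],
  "grip": [1,1]
}}

```text
time: 13.55
tool_pos: [0.5104, 0.0924, 0.146]
tool_rot: [0.598, -0.598, -0.377, 0.377]
contact_force: [-2.0, -0.8, 0.2]
gripper_width: 0.292
```

Emit:
{"api": "play_rows", "payload": {
  "slide": [
    [-0.01,0,0.03],
    [0,0.03,0],
    [0,0,0]
  ],
  "yaw": [0,0,0],
  "grip": [1,1,1]
}}

```text
time: 13.85
tool_pos: [0.5102, 0.0925, 0.1458]
tool_rot: [-0.598, 0.598, 0.377, -0.377]
contact_force: [-1.3, -2.2, 0.2]
gripper_width: 0.289
```

Emit:
{"api": "play_rows", "payload": {
  "slide": [
    [0,0.04,0],
    [0,0,0]
  ],
  "yaw": [0,0],
  "grip": [1,1]
}}

```text
time: 14.05
tool_pos: [0.5102, 0.0925, 0.1453]
tool_rot: [0.598, -0.598, -0.377, 0.377]
contact_force: [-1.9, -0.1, -0.2]
gripper_width: 0.293
```

Emit:
{"api": "play_rows", "payload": {
  "slide": [
    [0,0.04,0],
    [0,0,0]
  ],
  "yaw": [0,0],
  "grip": [1,1]
}}

```text
time: 14.25
tool_pos: [0.5102, 0.0926, 0.145]
tool_rot: [0.598, -0.598, -0.377, 0.377]
contact_force: [-1.1, -1.4, -0.9]
gripper_width: 0.296
```

Emit:
{"api": "play_rows", "payload": {
  "slide": [
    [0,0.05,0],
    [0,0.05,0],
    [0,0,0]
  ],
  "yaw": [0,0,0],
  "grip": [1,1,1]
}}

```text
time: 14.55
tool_pos: [0.5101, 0.0925, 0.1439]
tool_rot: [0.598, -0.598, -0.377, 0.377]
contact_force: [-1.4, -1.7, 0.5]
gripper_width: 0.288
```

Emit:
{"api": "play_rows", "payload": {
  "slide": [
    [0,0.05,0],
    [0,0.05,0],
    [0,0,0]
  ],
  "yaw": [0,0,0],
  "grip": [1,1,1]
}}

```text
time: 14.85
tool_pos: [0.5101, 0.0925, 0.1429]
tool_rot: [0.598, -0.598, -0.377, 0.377]
contact_force: [-1.0, -0.4, -1.1]
gripper_width: 0.291
```

Emit:
{"api": "play_rows", "payload": {
  "slide": [
    [0,0.05,0],
    [0,0.05,0],
    [0,0,0]
  ],
  "yaw": [0,0,0],
  "grip": [1,1,1]
}}

```text
time: 15.15
tool_pos: [0.5101, 0.0925, 0.1419]
tool_rot: [-0.598, 0.598, 0.377, -0.377]
contact_force: [-0.8, 0.2, -1.0]
gripper_width: 0.293
```

Emit:
{"api": "play_rows", "payload": {
  "slide": [
    [0,0.1,0],
    [0,0.1,0],
    [0,0.1,0],
    [0,0,0]
  ],
  "yaw": [0,0,0,0],
  "grip": [1,1,1,1]
}}

```text
time: 15.55
tool_pos: [0.5101, 0.0925, 0.1387]
tool_rot: [0.598, -0.598, -0.377, 0.377]
contact_force: [-1.6, -0.8, -1.0]
gripper_width: 0.29
```

Emit:
{"api": "play_rows", "payload": {
  "slide": [
    [0,0.1,0],
    [0,0.1,0],
    [0,0.05,0],
    [0,0,0]
  ],
  "yaw": [0,0,0,0],
  "grip": [1,1,1,1]
}}

```text
time: 15.95
tool_pos: [0.5101, 0.0925, 0.1363]
tool_rot: [0.598, -0.598, -0.377, 0.377]
contact_force: [-1.5, -1.7, -0.0]
gripper_width: 0.294
```

Emit:
{"api": "play_rows", "payload": {
  "slide": [
    [0,0.05,0],
    [0,0.05,0],
    [0,0,0]
  ],
  "yaw": [0,0,0],
  "grip": [1,1,1]
}}

```text
time: 16.25
tool_pos: [0.5101, 0.0925, 0.1354]
tool_rot: [0.598, -0.598, -0.377, 0.377]
contact_force: [-2.0, 0.0, -1.0]
gripper_width: 0.293
```

Now the last bit, down onto the washer.

Emit:
{"api": "play_rows", "payload": {
  "slide": [
    [0,0.05,0],
    [0,0,0]
  ],
  "yaw": [0,0],
  "grip": [1,1]
}}

```text
time: 16.45
tool_pos: [0.5101, 0.0925, 0.1349]
tool_rot: [0.598, -0.598, -0.377, 0.377]
contact_force: [-2.1, -0.8, -0.6]
gripper_width: 0.293
```

Emit:
{"api": "play_rows", "payload": {
  "slide": [
    [0,0.05,0],
    [0,0,0]
  ],
  "yaw": [0,0],
  "grip": [1,1]
}}

```text
time: 16.65
tool_pos: [0.5102, 0.0925, 0.1347]
tool_rot: [-0.598, 0.598, 0.377, -0.377]
contact_force: [-2.8, -0.7, 1.2]
gripper_width: 0.291
```

Emit:
{"api": "play_rows", "payload": {
  "slide": [
    [0,0.05,0],
    [0,0,0]
  ],
  "yaw": [0,0],
  "grip": [1,1]
}}

```text
time: 16.85
tool_pos: [0.5102, 0.0925, 0.1347]
tool_rot: [0.598, -0.598, -0.377, 0.377]
contact_force: [-4.7, -1.0, 5.7]
gripper_width: 0.292
```

Emit:
{"api": "play_rows", "payload": {
  "slide": [
    [0,0.05,0],
    [0,0,0],
    [0,-0.08,0],
    [0,0,0],
    [0,0,0],
    [0,0,0],
    [0,0,0],
    [0,0,0],
    [0,-1.5,0],
    [0,-3.5,0],
    [0,0,0],
    [0,0,0]
  ],
  "yaw": [0,0,0,0,0,0,0,0,0,0,0,0],
  "grip": [1,1,1,-1,-1,-1,-1,-1,-1,-1,-1,-1]
}}

```text
time: 18.05
tool_pos: [0.5113, 0.0925, 0.1866]
tool_rot: [-0.597, 0.599, 0.379, -0.376]
contact_force: [-1.3, -0.6, -0.2]
gripper_width: 1.002
```

```bash
python3 - <<'E'
from h import *
s,w=grab("wrist","w8");_,sc=grab("scene");print(s["tool_pos"],s["gripper_width"],s["contact_force"])
crop(sc,380,130,500,230,6,"sc8")
E
```

```text
[0.51125488 0.09254702 0.18661933] 1.001871478551775 [-1.27661276 -0.57938543 -0.18785977]
```

View pics/w8.png

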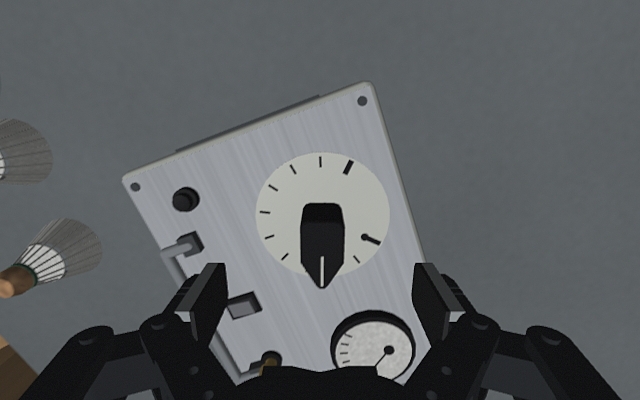

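View pics/sc8.png

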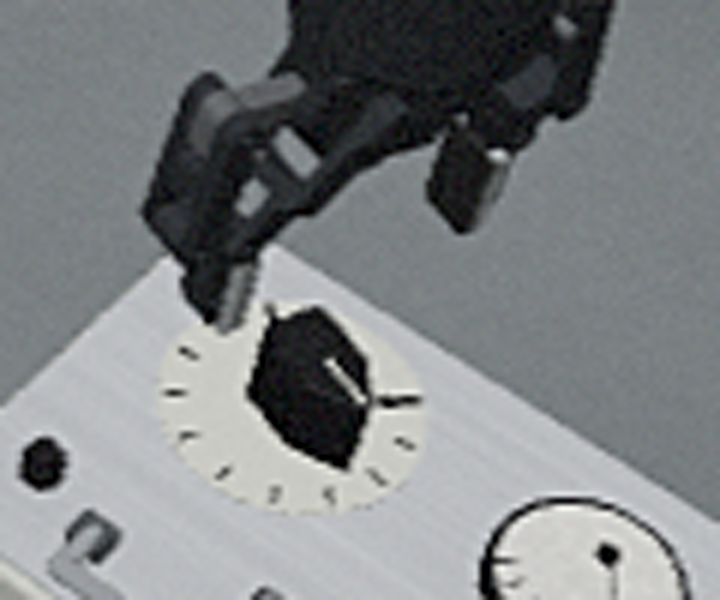

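Emit:
{"api": "play_rows", "payload": {
  "slide": [
    [0,0,0],
    [0,0,0],
    [0,0,0],
    [0,0,0],
    [0,0,0],
    [0,0,0],
    [0,0,0],
    [0,0,0],
    [0,0,0],
    [0,0,0],
    [0,0,0],
    [0,0,0]
  ],
  "yaw": [8.5,8.5,8.5,8.5,8.5,8.5,8.5,8.5,8.5,8.5,8.5,8.5],
  "grip": [-1,-1,-1,-1,-1,-1,-1,-1,-1,-1,-1,-1]
}}

```text
time: 19.35
tool_pos: [0.5093, 0.0925, 0.1829]
tool_rot: [-0.669, 0.669, -0.23, 0.228]
contact_force: [0.8, 0.5, -0.6]
gripper_width: 1.001
```

Emit:
{"api": "play_rows", "payload": {
  "slide": [
    [0,0,0],
    [0,0,0],
    [0,0,0],
    [0,0,0],
    [0,0,0],
    [0,0,0],
    [0,0,0],
    [0,0,0],
    [0,0,0],
    [0,0,0],
    [0,0,0],
    [0,0,0]
  ],
  "yaw": [8.5,8.5,8.5,8.5,8.5,8.5,8.5,8.5,8.5,1.5,0,0],
  "grip": [-1,-1,-1,-1,-1,-1,-1,-1,-1,-1,-1,-1]
}}

```text
time: 20.55
tool_pos: [0.5099, 0.0925, 0.1838]
tool_rot: [0.378, -0.378, 0.598, -0.597]
contact_force: [-0.1, -0.8, -0.4]
gripper_width: 0.996
```

```bash
python3 - <<'E'
from h import *
s,w=grab("wrist","w9");R=rot(s["tool_rot"]);print(s["tool_pos"],s["joint_pos"][5],np.degrees(np.arctan2(R[1,0],R[0,0])),R[2])
print("need",R.T@(np.array([.5107,.0931,.136])-s["tool_pos"])*100)
np.savez("w9.npz",**{k:w[k] for k in("R","t","mtx")})
crop(w,220,100,420,260,4,"w9c")
E
```

```text
[0.50985772 0.09249045 0.18379901] 0.4786386081322553 -115.37535598225983 [ 4.26512932e-04 -9.99999545e-01 -8.53561225e-04]
need [-0.09320843  4.77981713  0.05405992]
```

View pics/w9c.png

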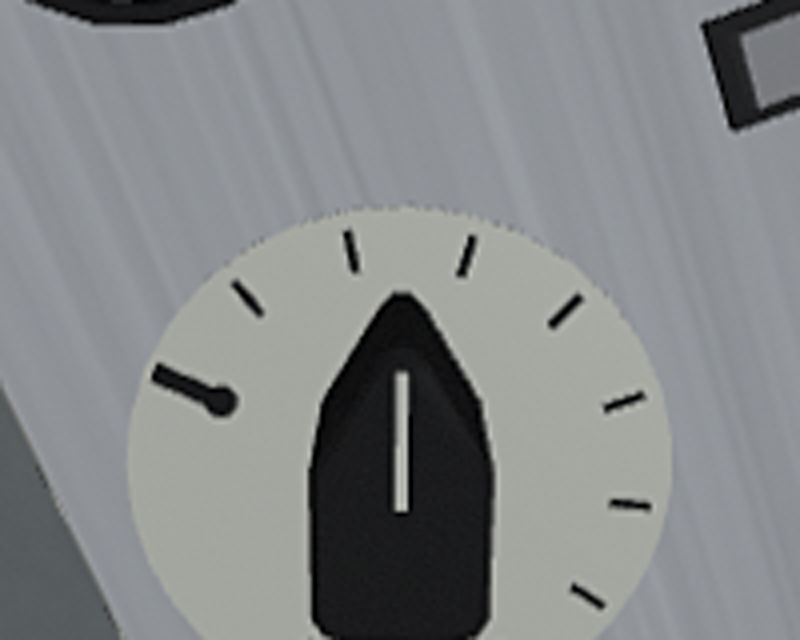

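Emit:
{"api": "play_rows", "payload": {
  "slide": [
    [-0.09,1.6,0.05],
    [0,1.6,0],
    [0,1.6,0],
    [0,0,0],
    [0,0,0],
    [0,0,0],
    [0,0,0],
    [0,0,0],
    [0,0,0],
    [0,0,0],
    [0,0,0]
  ],
  "yaw": [0,0,0,0,0,0,0,0,0,0,0],
  "grip": [-1,-1,-1,-1,1,1,1,1,1,1,1]
}}

```text
time: 21.7
tool_pos: [0.5109, 0.0934, 0.1374]
tool_rot: [0.377, -0.377, 0.598, -0.598]
contact_force: [-4.3, 1.0, 5.9]
gripper_width: 0.29
```

```bash
python3 - <<'E'
from h import *
s,w=grab("wrist","w10");R=rot(s["tool_rot"]);print(s["tool_pos"],s["joint_pos"][5],np.degrees(np.arctan2(R[1,0],R[0,0])),s["ft_torque"],s["contact_force"])
E
```

```text
[0.51087646 0.09335576 0.13735608] 0.48172577663412897 -115.48313410327164 [0.13544951 0.72735053 0.00495959] [-4.32022914  1.049849    5.91180609]
```

View pics/w10.png

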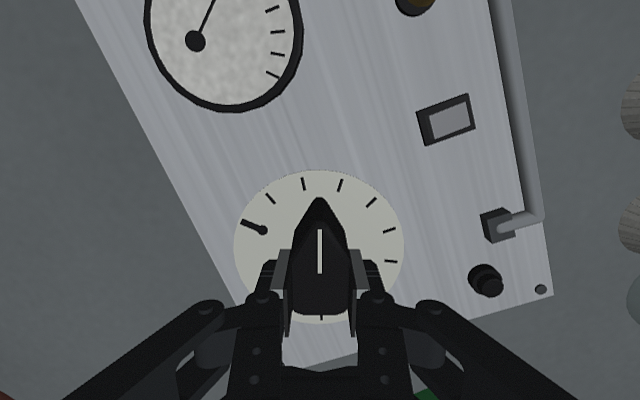

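Emit:
{"api": "play_rows", "payload": {
  "slide": [
    [0,0,0],
    [0,0,0],
    [0,0,0],
    [0,0,0],
    [0,0,0],
    [0,0,0],
    [0,0,0],
    [0,0,0]
  ],
  "yaw": [-2,-4,-4,-4,-4,-2,0,0],
  "grip": [1,1,1,1,1,1,1,1]
}}

```text
time: 22.55
tool_pos: [0.5112, 0.0933, 0.1374]
tool_rot: [-0.476, 0.475, -0.523, 0.523]
contact_force: [-3.6, 0.2, 6.7]
gripper_width: 0.29
```

```bash
cat > st.py <<'E'
from h import *
s=readout.state();R=rot(s["tool_rot"]);print(s["time"],s["tool_pos"],"ptr",np.degrees(np.arctan2(R[1,0],R[0,0]))+180,s["ft_torque"],s["contact_force"])
E
python3 st.py
```

```text
22.55 [0.51115478 0.09325426 0.1373599 ] ptr 84.49189471053411 [ 0.03418966  0.55991989 -0.08095201] [-3.64316311  0.2306757   6.70028205]
```

Emit:
{"api": "play_rows", "payload": {
  "slide": [
    [0,0,0],
    [0,0,0],
    [0,0,0],
    [0,0,0],
    [0,0,0],
    [0,0,0],
    [0,0,0],
    [0,0,0],
    [0,0,0],
    [0,0,0],
    [0,0,0],
    [0,0,0]
  ],
  "yaw": [-2,-4,-4,-5,-5,-5,-5,-4,-4,-2,0,0],
  "grip": [1,1,1,1,1,1,1,1,1,1,1,1]
}}

```text
time: 23.75
tool_pos: [0.511, 0.0937, 0.1374]
tool_rot: [0.626, -0.625, 0.329, -0.329]
contact_force: [-3.8, 1.7, 5.2]
gripper_width: 0.292
```

```bash
python3 st.py; python3 - <<'E'
from h import *
s,w=grab("wrist","w11")
E
```

```text
23.75 [0.511027   0.0937483  0.13736785] ptr 124.49243583567794 [ 0.42373878  0.6646075  -0.0692946 ] [-3.8488917   1.69484934  5.21149813]
```

View pics/w11.png

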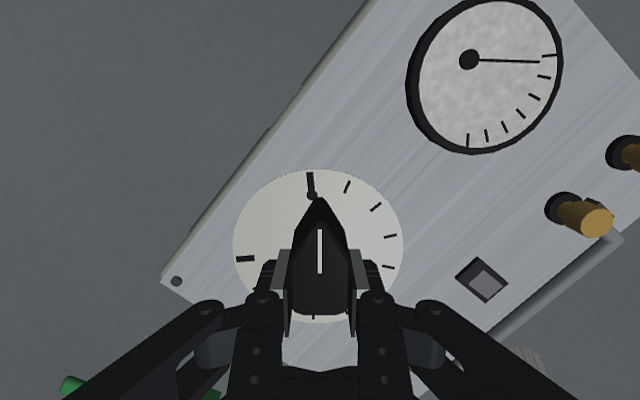

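Emit:
{"api": "play_rows", "payload": {
  "slide": [
    [0,0,0],
    [0,0,0],
    [0,0,0],
    [0,0,0]
  ],
  "yaw": [-2,-2,0,0],
  "grip": [1,1,1,1]
}}

```text
time: 24.2
tool_pos: [0.511, 0.0938, 0.1374]
tool_rot: [0.637, -0.636, 0.308, -0.307]
contact_force: [-4.1, 2.1, 5.6]
gripper_width: 0.292
```

```bash
python3 st.py
```

```text
24.2 [0.51097022 0.09378783 0.13735505] ptr 128.48987391307332 [ 0.45509217  0.65604933 -0.06786851] [-4.05945509  2.1102443   5.55816083]
```

Emit:
{"api": "play_rows", "payload": {
  "slide": [
    [0,0,0],
    [0,0,0]
  ],
  "yaw": [-1,0],
  "grip": [1,1]
}}

```text
time: 24.4
tool_pos: [0.511, 0.0938, 0.1373]
tool_rot: [0.64, -0.639, 0.302, -0.301]
contact_force: [-4.3, 1.5, 6.9]
gripper_width: 0.291
```

```bash
python3 st.py
```

```text
24.4 [0.51097043 0.09380074 0.13734538] ptr 129.49828854083358 [ 0.40387159  0.6435467  -0.1367717 ] [-4.31630491  1.49808809  6.88976914]
```

Emit:
{"api": "play_rows", "payload": {
  "slide": [
    [0,0,0],
    [0,0,0]
  ],
  "yaw": [-1,0],
  "grip": [1,1]
}}

```text
time: 24.6
tool_pos: [0.511, 0.0938, 0.1374]
tool_rot: [0.643, -0.642, 0.296, -0.296]
contact_force: [-3.3, 1.9, 6.0]
gripper_width: 0.29
```

```bash
python3 st.py
```

```text
24.6 [0.51097253 0.09381689 0.1373512 ] ptr 130.49340655596887 [ 0.41988008  0.73022469 -0.09056815] [-3.34757683  1.85156094  5.99808747]
```

Emit:
{"api": "play_rows", "payload": {
  "slide": [
    [0,0,0],
    [0,0,0]
  ],
  "yaw": [-1,0],
  "grip": [1,1]
}}

```text
time: 24.8
tool_pos: [0.511, 0.0938, 0.1373]
tool_rot: [0.645, -0.644, 0.291, -0.29]
contact_force: [-4.3, 3.2, 6.5]
gripper_width: 0.293
```

```bash
python3 st.py
```

```text
24.8 [0.51095033 0.09383933 0.1373472 ] ptr 131.4963272271783 [ 0.44573797  0.69205316 -0.04641514] [-4.33812811  3.21742585  6.45398025]
```

Emit:
{"api": "play_rows", "payload": {
  "slide": [
    [0,0,0],
    [0,0,0]
  ],
  "yaw": [-1,0],
  "grip": [1,1]
}}

```text
time: 25.0
tool_pos: [0.511, 0.0938, 0.1374]
tool_rot: [0.648, -0.647, 0.285, -0.285]
contact_force: [-4.4, 2.5, 6.8]
gripper_width: 0.287
```

```bash
python3 st.py
```

```text
25.0 [0.51095316 0.09383724 0.13737072] ptr 132.4941841854326 [ 0.44876224  0.68133805 -0.04238372] [-4.36355861  2.46772355  6.80764293]
```

Emit:
{"api": "play_rows", "payload": {
  "slide": [
    [0,0,0],
    [0,0,0]
  ],
  "yaw": [-1,0],
  "grip": [1,1]
}}

```text
time: 25.2
tool_pos: [0.5109, 0.0938, 0.1373]
tool_rot: [0.65, -0.649, 0.279, -0.279]
contact_force: [-3.7, 2.2, 5.8]
gripper_width: 0.289
```

```bash
python3 st.py; python3 - <<'E'
from h import *
s,w=grab("wrist","w12")
crop(w,220,150,420,330,4,"w12c")
E
```

```text
25.2 [0.5109401  0.09382644 0.13734324] ptr 133.4950255951597 [ 0.44317049  0.67141035 -0.06592027] [-3.73241266  2.2074092   5.80219494]
```

View pics/w12c.png

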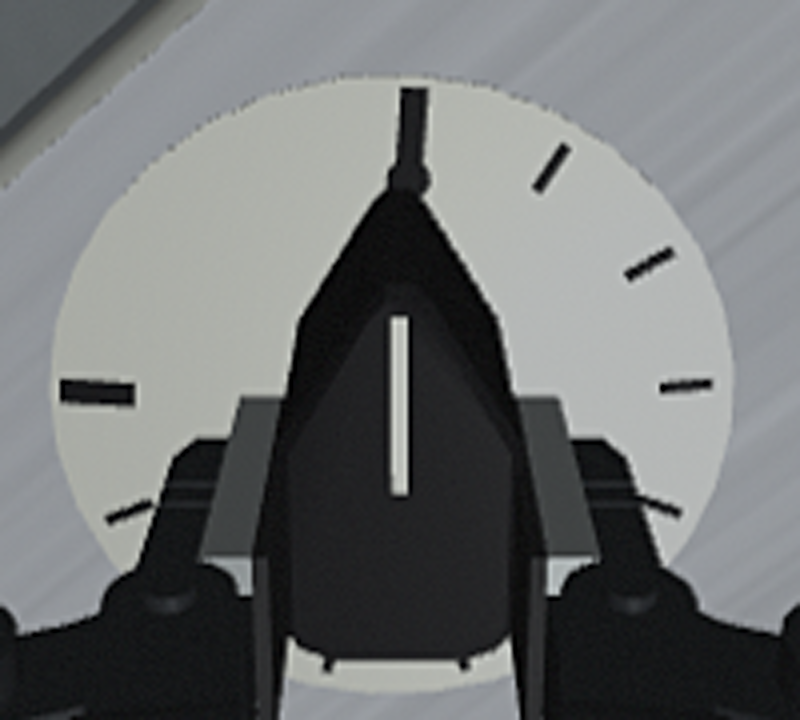

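Emit:
{"api": "play_rows", "payload": {
  "slide": [
    [0,0,0],
    [0,0,0]
  ],
  "yaw": [-1,0],
  "grip": [1,1]
}}

```text
time: 25.45
tool_pos: [0.511, 0.0938, 0.1374]
tool_rot: [0.653, -0.652, 0.274, -0.273]
contact_force: [-4.4, 3.0, 5.7]
gripper_width: 0.292
```

```bash
python3 st.py
```

```text
25.45 [0.51095443 0.09383196 0.13736307] ptr 134.49198559228088 [ 0.45035579  0.74686256 -0.13340411] [-4.3721638   2.99936998  5.65053928]
```

Emit:
{"api": "play_rows", "payload": {
  "slide": [
    [0,0,0],
    [0,0,0]
  ],
  "yaw": [-1,0],
  "grip": [1,1]
}}

```text
time: 25.65
tool_pos: [0.5109, 0.0939, 0.1374]
tool_rot: [0.655, -0.654, 0.268, -0.267]
contact_force: [-3.7, 3.4, 5.5]
gripper_width: 0.295
```

```bash
python3 st.py
```

```text
25.65 [0.51094018 0.0938651  0.13736345] ptr 135.4965670970197 [ 0.51328199  0.75566023 -0.11382112] [-3.68151987  3.39280159  5.47093795]
```

Emit:
{"api": "play_rows", "payload": {
  "slide": [
    [0,0,0],
    [0,0,0]
  ],
  "yaw": [-1,0],
  "grip": [1,1]
}}

```text
time: 25.85
tool_pos: [0.5109, 0.0939, 0.1374]
tool_rot: [0.657, -0.656, 0.262, -0.262]
contact_force: [-5.0, 2.7, 5.4]
gripper_width: 0.291
```

```bash
python3 st.py;python3 - <<'E'
from h import *
s,w=grab("wrist","w13")
crop(w,220,150,420,330,4,"w13c")
T=[]
for i in range(4):
    s,_=grab("wrist");T.append(s["ft_torque"][2])
print(T)
E
```

```text
25.85 [0.51092899 0.09385318 0.13736777] ptr 136.49199890784138 [ 0.52496167  0.6993113  -0.09443079] [-5.03333098  2.69291233  5.4239304 ]
[np.float64(-0.06467174969863673), np.float64(-0.12494005908401844), np.float64(-0.07490406598585853), np.float64(-0.07484000018248632)]
```

View pics/w13c.png

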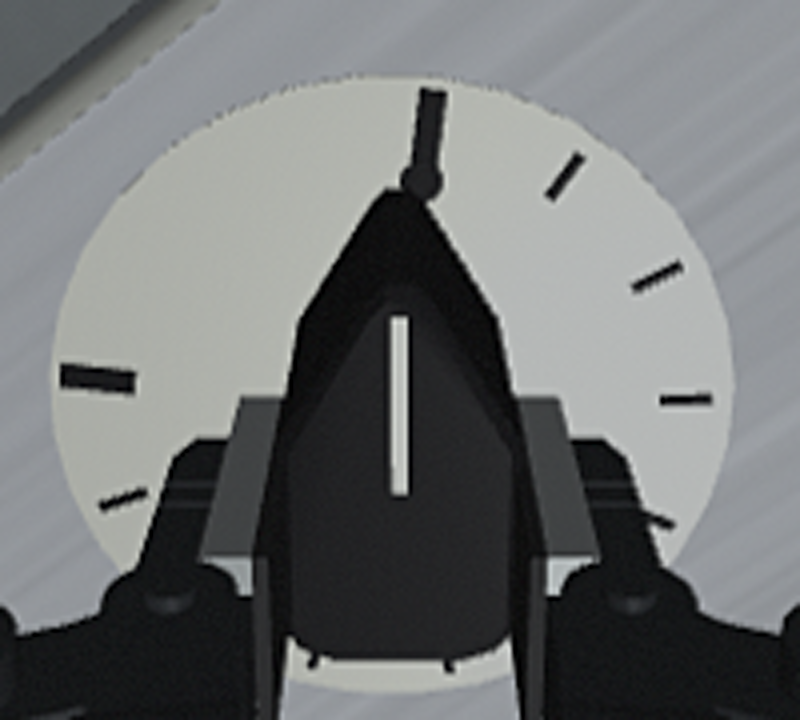

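Emit:
{"api": "play_rows", "payload": {
  "slide": [
    [0,0,0],
    [0,0,0]
  ],
  "yaw": [-1,0],
  "grip": [1,1]
}}

```text
time: 26.3
tool_pos: [0.5109, 0.0939, 0.1373]
tool_rot: [0.66, -0.658, 0.257, -0.256]
contact_force: [-5.3, 1.8, 6.1]
gripper_width: 0.29
```

```bash
cat > tq.py <<'E'
from h import *
T=[]
for i in range(4):
    s,_=grab("wrist");T.append(np.r_[s["ft_torque"][2],s["contact_force"]])
R=rot(s["tool_rot"]);print("ptr",np.degrees(np.arctan2(R[1,0],R[0,0]))+180,np.mean(T,0).round(3),s["time"],s["tool_pos"])
E
python3 tq.py
```

```text
ptr 137.48247306093376 [-0.107 -4.835  2.741  5.515] 26.45 [0.51092924 0.09387013 0.13737507]
```

Emit:
{"api": "play_rows", "payload": {
  "slide": [
    [0,0,0],
    [0,0,0]
  ],
  "yaw": [-1,0],
  "grip": [1,1]
}}

```text
time: 26.7
tool_pos: [0.5109, 0.0939, 0.1373]
tool_rot: [0.662, -0.661, 0.251, -0.25]
contact_force: [-4.9, 3.1, 5.9]
gripper_width: 0.292
```

```bash
python3 tq.py
```

```text
ptr 138.4818218993523 [-0.074 -4.957  2.503  5.984] 26.85 [0.51090158 0.09389604 0.13734914]
```

```bash
python3 - <<'E'
from h import *
s,w=grab("wrist","w14");_,sc=grab("scene");_,t=grab("top")
crop(w,220,150,420,330,4,"w14c");crop(sc,390,140,470,220,8,"sc14");crop(t,200,230,280,300,8,"t14")
print(s["tool_pos"])
for z in(.149,.161):
  for X in [(.511,.093,z)]: print(z,proj(sc,X),proj(w,X),proj(t,X))
E
```

```text
[0.51094536 0.09385642 0.13738864]
0.149 [431.07912658 186.81798476] [317.42066282 290.48578792] [233.67315757 266.67246489]
0.161 [432.2851261  183.04816577] [317.26040785 307.82733268] [231.91146817 267.14132492]
```

View pics/sc14.png

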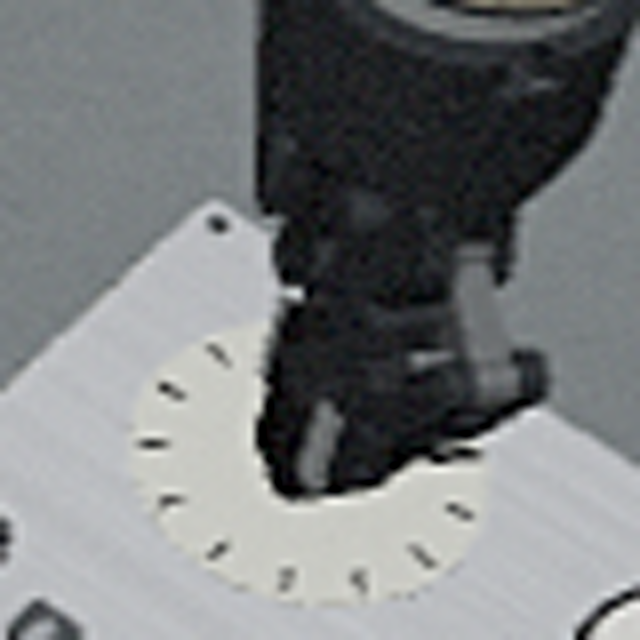

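View pics/w14c.png

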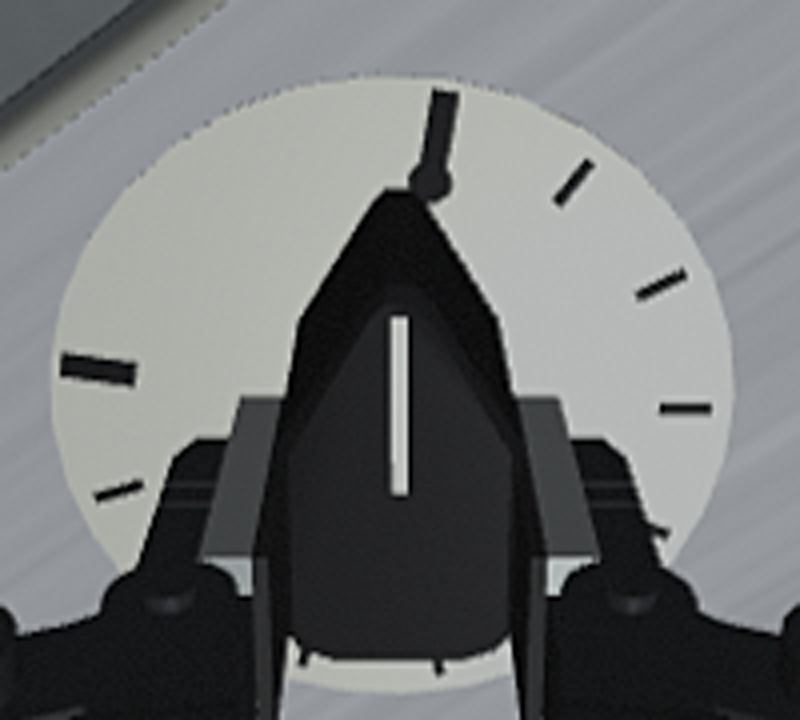

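```bash
python3 - <<'E'
from h import *
s,w=grab("wrist");R=rot(s["tool_rot"])
p=-R[:,0];q=R[:,2]
c=s["tool_pos"].copy()
for zb in(.115,.127):
  for nm,a,b,h in(("tip",32,0,1),("shL",14,-13,34),("shR",14,13,34),("backbot",-13,0,34),("topfront",30,0,34)):
    X=np.r_[c[:2],zb]+(p*a+q*b)/1000+np.r_[0,0,h/1000]
    u=proj(w,X);print(zb,nm,((u-[220,150])*4).round(0))
E
```

```text
0.115 tip [395. 184.]
0.115 shL [271. 442.]
0.115 shR [519. 442.]
0.115 backbot [395. 658.]
0.115 topfront [395. 301.]
0.127 tip [395. 215.]
0.127 shL [260. 503.]
0.127 shR [530. 503.]
0.127 backbot [395. 734.]
0.127 topfront [395. 350.]
```

Emit:
{"api": "play_rows", "payload": {
  "slide": [
    [0,0,0],
    [0,0,0],
    [0,0,0],
    [0,0,0],
    [0,0,0]
  ],
  "yaw": [2,2,2,0,0],
  "grip": [1,1,1,1,1]
}}

```text
time: 27.6
tool_pos: [0.5111, 0.0933, 0.1374]
tool_rot: [0.647, -0.647, 0.285, -0.285]
contact_force: [-4.0, 0.2, 5.0]
gripper_width: 0.289
```

```bash
python3 tq.py
```

```text
ptr 132.4915262076994 [-0.006 -3.563  0.354  5.269] 27.75 [0.51112332 0.09328864 0.13734575]
```

Emit:
{"api": "play_rows", "payload": {
  "slide": [
    [0,0,0],
    [0,0,0],
    [0,0,0]
  ],
  "yaw": [1.5,0,0],
  "grip": [1,1,1]
}}

```text
time: 28.1
tool_pos: [0.5111, 0.0932, 0.1374]
tool_rot: [0.644, -0.643, 0.293, -0.293]
contact_force: [-3.7, 0.7, 5.3]
gripper_width: 0.289
```

```bash
python3 tq.py; python3 - <<'E'
from h import *
s,w=grab("wrist");crop(w,220,150,420,330,4,"w15c")
E
```

```text
ptr 130.99923167668925 [ 0.013 -3.854  0.425  5.699] 28.25 [0.51112657 0.09318412 0.13739343]
```

View pics/w15c.png

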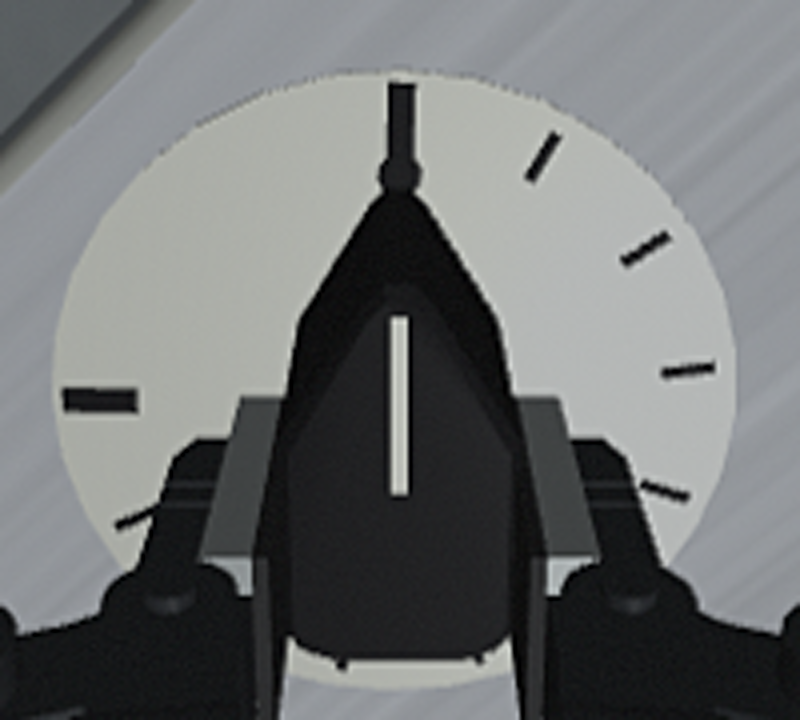

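Emit:
{"api": "play_rows", "payload": {
  "slide": [
    [0,0,0],
    [0,0,0],
    [0,0,0],
    [0,0,0],
    [0,0,0],
    [0,0,0],
    [0,-1.5,0],
    [0,-3,0],
    [0,-4,0],
    [0,0,0],
    [0,0,0],
    [0,0,0]
  ],
  "yaw": [0,0,0,0,0,0,0,0,0,0,0,0],
  "grip": [-1,-1,-1,-1,-1,-1,-1,-1,-1,-1,-1,-1]
}}

```text
time: 29.55
tool_pos: [0.5105, 0.0931, 0.2209]
tool_rot: [-0.643, 0.644, -0.293, 0.293]
contact_force: [-0.4, 0.5, 0.4]
gripper_width: 0.996
```

```bash
python3 st.py; python3 - <<'E'
from h import *
s,w=grab("wrist","w16");np.savez("w16.npz",**{k:w[k] for k in("R","t","mtx")})
crop(w,220,120,420,300,4,"w16c");_,sc=grab("scene","sc16");_,t=grab("top","t16");crop(sc,380,130,500,230,6,"sc16c")
E
```

```text
29.55 [0.5105407  0.09306444 0.22085251] ptr 131.00748845713966 [ 0.03058813  0.00950832 -0.00667894] [-0.44553774  0.53779999  0.40611981]
```

View pics/w16c.png

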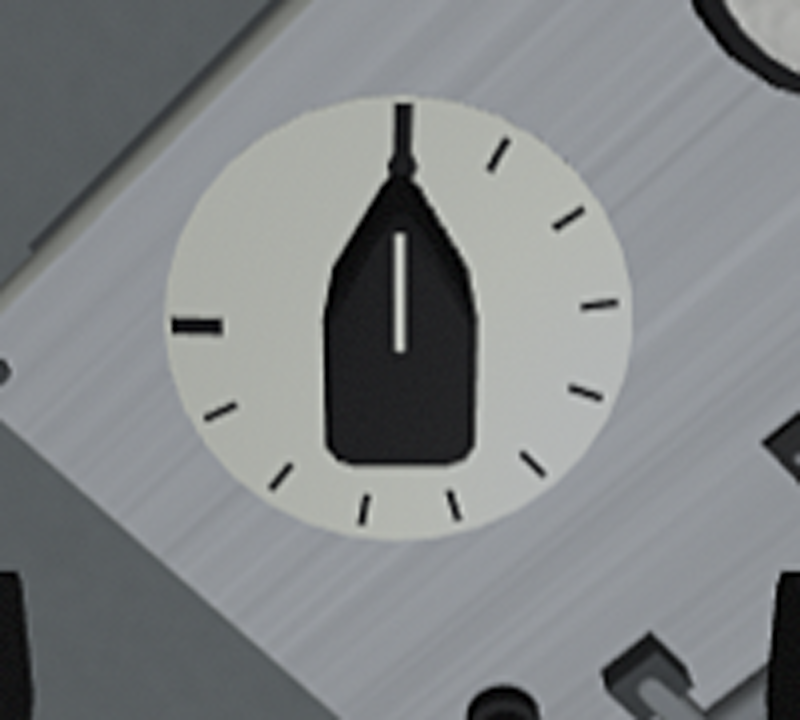

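View pics/sc16c.png

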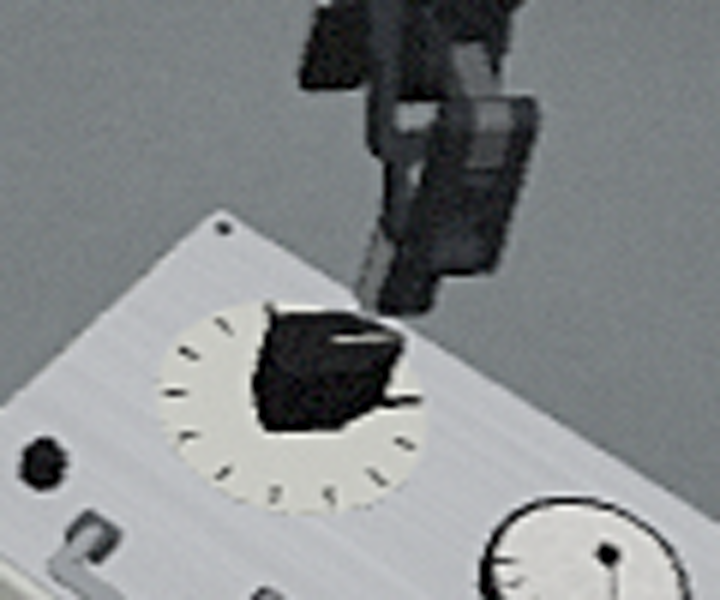

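View pics/t16.png

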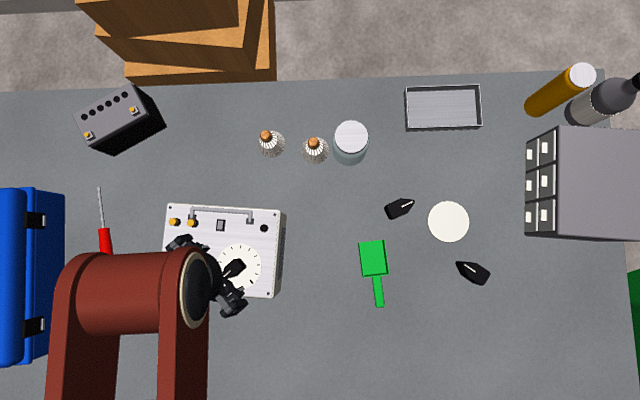

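```bash
python3 - <<'E'
from h import *
d=dict(np.load("w16.npz"));a=np.radians(131);p=np.array([np.cos(a),np.sin(a),0])
for zb in(.115,.127):
  for n,k,h in(("tip",.032,.001),("backtop",-.013,.034)):
    print(zb,n,((proj(d,np.r_[.5107,.0931,zb+h]+p*k)-[220,120])*4).round())
workorder.job_done()
E
```

```text
0.115 tip [397. 171.]
0.115 backtop [397. 466.]
0.127 tip [397. 185.]
0.127 backtop [397. 497.]
the job is handed in; nothing more can be done
```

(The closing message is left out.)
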